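Undo the swing-bolt clamp of the game-tile case

ROBOT

A 6-joint arm with a two-finger parallel gripper is mounted at the origin on the work surface. World frame = base frame: x ahead of the robot, y to its left, z up, the work surface at z = 0. Lengths are in m, angles in degrees, forces in N, time in s.
With the tool pointing down it reaches from about 0.25 to 0.725 m from the base axis. Payload 9.7 kg.
Tool frame: the origin (TCP) lies at the very end of the fingers, on their centre line; the grasp point (between the pads) lies 19 mm behind it; z points along the fingers, y is the direction in which the jaws open and shut (so a half turn about z gives the same grasp; the last joint's range is limited). The gripper opens to 85 mm and grips with 20 to 120 N. Pads are 22 mm wide; open, the fingers measure 114 mm over their backs; the gripper's body (76 mm by 85 mm) begins 54 mm behind the grasp point. The pads swing forward as they close: fully open they stand 13 mm farther back than shut.
Start: joints at [-68.812, 4.979, 10.078, 95.1, 0, 90], TCP at [0.199, -0.513, 0.231] pointing down, gripper open.
Joint ranges: [-179.16, 179.16], [-48.56, 103.87], [-65.8, 70.77], [-126.05, 130.52], [-82.76, 87.17], [-180, 180]. Speed limits (degrees/s): [127.2, 127.2, 147.25, 180, 180, 180].

INTERFACE

Orientations are given as [roll, pitch, yaw] about the fixed x, y, z axes, in that order (R = Rz(yaw) Ry(pitch) Rx(roll)).
In Python, from workcell import bot, camera, ticket gives the robot as it stands.
- The arm moves only by the shell command python3 -m jog 'ROWS' [FORCE]. ROWS is a JSON object of lists of equal length, an entry for each row: "turn": the turn, a rotation vector about the world's x, y, z each as a share of 8 degrees, from -1 to 1, a list of three; "delta_pos": the shift along the world's x, y, z each as a share of 50 mm, from -1 to 1, a list of three; "hand": the opening, from -1 (shut) to 1 (fully open). A call has exactly 10 rows; each row shifts and turns the commanded pose from where the row before left it; what a row does not reach is not made up. A row lasts 1/10 s, in which the tool goes at most 50 mm and 8.59 degrees, less where a joint would pass 70% of its speed; a pose out of reach is approached as far as the arm can. A call with a number of a shift or a turn outside -1 to 1 is refused whole. A call with a gripper value outside its range is refused whole. The fingers move at their own pace and stop on an object; FORCE is the grip in N (left out, the last holds). Time passes only in rows, so rows that do not move let the fingers close, or fill a call up. It gives the time, the measured TCP pose, the force and the opening at its end, in the units of the state.
- bot.get_obs(): the state, without advancing time (a new reading comes with each control period).
- camera(name): name is "side" or "top" or "wrist"; returns a dict with "frame" (384x512x3 uint8, red, green, blue), "range_z" (384x512 float32, m along the optical axis (not along the pixel's ray), 0 where there is no reading), "fx", "fy", "cx", "cy" (pixels), "k1" (the pictures are not rectified: a ray, as slopes to the right and down, at radius r is drawn at 1 + k1 r^2 times it, then the intrinsics apply), "extrinsics" (4x4, takes a point from world to camera coordinates); the wrist camera has in their place "mount" (4x4, takes a point from camera to tool coordinates, whose origin is the TCP and whose axes are the flange's). Camera axes: x right, y up, looking along -z (the intrinsics and any distortion apply to the point x, -y, -z); pixel columns grow to the right and rows downward; lengths in m; the calibration is good to about 2 mm. A picture is of the moment at which its call begins: read the wrist's pose just before it.
- ticket.job_done(): hands the job in, once; it reports no verdict.
The state is a dict: "time": time; "q": joint angles; "qd": joint speeds; "joint_efforts": joint torques, N m; "ee_pos": TCP position; "tcp_rot": TCP orientation; "wrist_force": force on the tool from outside, world axes, zero at the start; "torque": the same for the moment, N m; "opening": finger opening in m.
Only numpy, scipy, OpenCV 4.12 (cv2) and the standard library are available. Lean on these libraries where they do the work, as an engineer would, in place of code of your own. Each camera call takes 0.05 s, during which the arm holds its last target.

TASK

Undo the clamp of the tile case: loosen its brass wing nut (anticlockwise seen from above) until it clears the yellow lips of the slotted lug, but leave it on the thread, then swing the hinged eyebolt out of the slot and on, down until it presses firmly on its red bumper pad, and leave it lying there. Never force the bolt or nut against the lug or ram it into the bumper, and do not disturb the two tiles lying on the lid or the blue mug.

Things in the scene. Friction and masses are not known exactly. Their poses are not given: they have to be found in the camera images.
- case: Grey game-tile case with black lid, fixed to the table: 186 mm (x) by 246 mm (y), lid top 108 mm above its underside. Origin: centre of the underside; z up; its x axis points outwards through the face that carries the clamp. A 20 mm high black handle (along y, 90 mm long) stands on the lid 132 mm inwards of the bolt.
- eyebolt: Hinged steel eyebolt, 10 mm thick, 118 mm long from hinge pin to tip; it carries the wing nut. Origin on the hinge pin (50 mm above the case's underside, 112 mm outwards of its centre); z along the bolt to its tip, y along the hinge. The hinge is stiff (0.15 N m): the bolt stays where it is left, about 1.5 N at the tip moves it. A tight nut leaves it 2.5 mm of play in the lug.
- swing (a joint): angle of the eyebolt, rad: 0 upright in the slot, growing as it swings outwards and down (the bolt then leans to the case's +x). It meets the bumper somewhere between 0.87 and 1.34.
- turn (a joint): angle of the wing nut on the bolt, rad: 0 fully down, growing anticlockwise seen from the tip; the nut rises 1.6 mm per rad (about 10 mm per turn) and takes 0.12 N m to turn. It starts anywhere between 0 and 2.0. The nut passes over the lips from about 3.6; above 5.6 it runs off the thread.
- nut_mid (a point): Centre of the wing nut's wings, on the bolt axis. The wings are one flat brass blade 48 mm long (x axis of this point), 12 mm thick (y), 18 mm high (z); below it a round collar 22 mm across and 8 mm high. The bolt stands out 32 mm above the blade's top when turn is 0 (1.6 mm less per rad).
- bolt_tip (a point): centre of the eyebolt's free end, 118 mm from the hinge pin
- lug: Steel lug with a 12 mm wide slot open outwards, fixed to the case. Origin: on the upright bolt's axis at the lug plate's top, 58 mm above the pin; x outwards. At the outer end of each prong (14 to 17 mm out) a yellow lip 5.5 mm high blocks the nut's collar until the nut is raised.
- rest: Bumper that stops the bolt: a dark tube 20 mm across, 42 mm outwards of the hinge pin, with a red pad 14 mm across on a post. Origin under the tube, on its axis. The post is screwed in or out: the pad's top stands 53 to 73 mm above the origin, not reported. The pad yields 1 mm per 7 N, at most 6 mm; 4 N at the bolt's tip presses it enough, over 30 N on the pad is ramming.
- tile_a: loose cream tile on the lid, 22 x 30 x 18 mm, origin at the centre of its underside
- tile_b: second loose cream tile on the lid, same size, origin at the centre of its underside
- mug: loose blue mug, 76 mm across, 90 mm high, origin at the centre of its underside

How it is judged:
By the outcome, as a careful person would: the job done as asked, in the order asked, and still so for the second after the job is handed in, with the robot touching nothing.
It also fails if it takes over 72 s, if anything falls off the work surface, if the arm or the gripper's body presses on something with over 40 N, if the wrist force passes 120 N, or if a joint passes its speed limit or range.

## Working session

There is one attempt and no reset: what is moved stays moved. The work goes in short steps, Python scripts to look and compute and a shell command to move; the robot and the scene stay as the last step left them, time stands still between calls to the robot, and variables do not carry over. Pictures are saved under pics/ and viewed, and the job is handed in when it is done.

```bash
ls; mkdir -p pics
cat > h.py <<'E'
import numpy as np, cv2
from workcell import bot, camera, ticket
def grab(n,name):
    o=bot.get_obs(); c=camera(n)
    cv2.imwrite(f'pics/{name}.png',c['frame'][:,:,::-1])
    np.savez(f'pics/{name}.npz',pos=o['ee_pos'],rot=o['tcp_rot'],**c)
    return o,c
E
python3 - <<'E'
from h import *
print(bot.get_obs())
for n in('side','top','wrist'):
    o,c=grab(n,n+'0'); print(n,{k:(v if np.size(v)<20 else np.shape(v)) for k,v in c.items()})
E
```

```text
pics
{'time': 0.0, 'q': array([-6.88119457e+01,  5.01057669e+00,  1.00322341e+01,  9.51004704e+01,
        3.68808552e-04,  9.00014426e+01]), 'qd': array([-0.04765317,  0.00363937,  0.06155084, -0.11928847,  0.00304268,
       -0.02495924]), 'joint_efforts': array([-2.10823473e-04, -5.20385528e+01,  4.64810264e+01,  1.59245561e-02,
        4.66838071e-05,  6.48238242e-06]), 'ee_pos': array([ 0.19869782, -0.51258544,  0.23056822]), 'tcp_rot': array([-1.79921187e+02, -3.66823781e-04,  2.11866111e+01]), 'wrist_force': array([0.58573687, 0.71994261, 0.63864963]), 'torque': array([-0.02921595,  0.01674565, -0.01632428]), 'opening': 0.08574550555928932}
side {'frame': (384, 512, 3), 'range_z': (384, 512), 'fx': 477.2163673382788, 'fy': 477.2163673382788, 'cx': 257.8800014540486, 'cy': 191.50392988903872, 'k1': 0.04498682352537472, 'extrinsics': array([[ 7.28571780e-01, -6.84969318e-01,  4.41184492e-04,
        -2.62933287e-01],
       [ 5.39275428e-01,  5.74000480e-01,  6.16202452e-01,
        -4.66318348e-01],
       [-4.22333013e-01, -4.48709798e-01,  7.87587673e-01,
        -7.32369067e
[... 364 characters left out ...]
8,  0.01176903,  0.05856227, -0.52471585],
       [-0.05831819, -0.02011039,  0.99809547, -1.23523516],
       [ 0.        ,  0.        ,  0.        ,  1.        ]])}
wrist {'frame': (384, 512, 3), 'range_z': (384, 512), 'fx': 265.2167878179477, 'fy': 265.2167878179477, 'cx': 258.5700015570912, 'cy': 192.44903285063796, 'k1': 0.004712020274094144, 'mount': array([[ 1.75935001e-04,  9.56921748e-01,  2.90345893e-01,
         7.41411591e-02],
       [ 9.99999843e-01, -3.22828552e-04,  4.58028483e-04,
        -4.31414410e-04],
       [ 5.32029360e-04,  2.90345767e-01, -9.56921654e-01,
        -1.42833690e-01],
       [ 0.00000000e+00,  0.00000000e+00,  0.00000000e+00,
         1.00000000e+00]])}
```

View pics/side0.png

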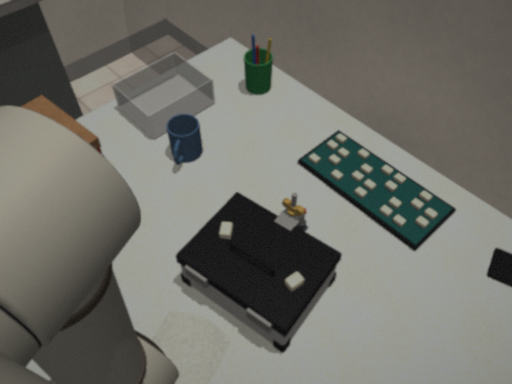

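View pics/top0.png

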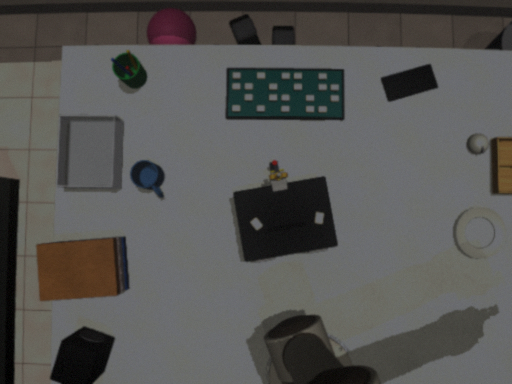

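View pics/wrist0.png

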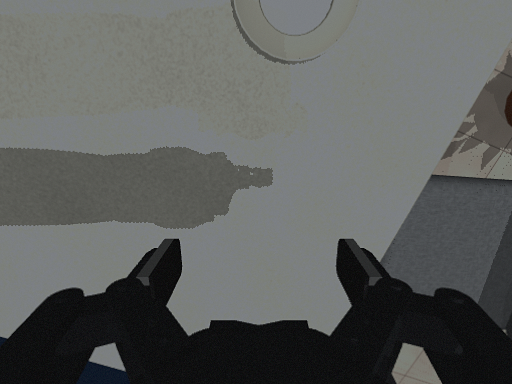

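The top view shows the case's clamp side facing up (world +x), with the clamp near (277,178), the bumper's red pad near (274,163) and the mug at (147,175). I'll enlarge the crops and measure.

```bash
cat >> h.py <<'E'
from scipy.spatial.transform import Rotation as Rn
def TW(c,pos=None,rot=None):
    "camera->world"
    if 'extrinsics' in c: return np.linalg.inv(c['extrinsics'])
    T=np.eye(4);T[:3,:3]=Rn.from_euler('xyz',rot,degrees=True).as_matrix();T[:3,3]=pos
    return T@c['mount']
def und(c,u,v):
    K=np.array([[c['fx'],0,c['cx']],[0,c['fy'],c['cy']],[0,0,1]],float)
    p=np.stack([np.ravel(u),np.ravel(v)],1).astype(np.float64)[:,None]
    return cv2.undistortPoints(p,K,np.array([c['k1'],0,0,0],float))[:,0]
def ray(c,T,u,v):
    s=und(c,u,v); d=np.c_[s[:,0],-s[:,1],-np.ones(len(s))]@T[:3,:3].T
    return T[:3,3],d
def cloud(c,T,u,v):
    z=c['range_z'][np.ravel(v),np.ravel(u)]; o,d=ray(c,T,u,v)
    return o+d*z[:,None]
def onz(c,T,u,v,h):
    o,d=ray(c,T,u,v); return o+d*((h-o[2])/d[:,2])[:,None]
def proj(c,T,P):
    K=np.array([[c['fx'],0,c['cx']],[0,c['fy'],c['cy']],[0,0,1]],float)
    q=(np.atleast_2d(P)-T[:3,3])@T[:3,:3]; q=q*[1,-1,-1]
    return cv2.projectPoints(q[:,None],np.zeros(3),np.zeros(3),K,np.array([c['k1'],0,0,0],float))[0][:,0]
def load(name):
    d=np.load(f'pics/{name}.npz'); c={k:(d[k] if d[k].ndim else float(d[k])) for k in d.files}
    return c,TW(c,c['pos'],c['rot'])
def crop(name,x0,y0,x1,y1,s,out,gain=1.6):
    im=cv2.imread(f'pics/{name}.png')[y0:y1,x0:x1]
    cv2.imwrite(f'pics/{out}.png',np.clip(cv2.resize(im,None,fx=s,fy=s,interpolation=cv2.INTER_CUBIC)*gain,0,255))
E
python3 - <<'E'
from h import *
crop('top0',225,150,345,265,6,'c_top')
crop('side0',160,170,360,340,4,'c_side')
c,T=load('top0')
# lid: black pixels with height
u,v=np.meshgrid(np.arange(200,370),np.arange(140,280)); P=cloud(c,T,u,v)
z=P[:,2].reshape(u.shape)
m=(np.abs(P[:,2]-.108)<.012)
L=P[m]; print(m.sum(), np.median(L[:,2]))
r=cv2.minAreaRect(L[:,:2].astype(np.float32)*1000); print(r)
c2,T2=load('side0')
u,v=np.meshgrid(np.arange(160,360),np.arange(180,340)); P=cloud(c2,T2,u,v); m=(np.abs(P[:,2]-.108)<.008)
print(m.sum(),cv2.minAreaRect(P[m][:,:2].astype(np.float32)*1000),np.median(P[m][:,2]))
E
```

```text
6617 0.10769859597072884
((454.1051940917969, 88.13475036621094), (228.91758728027344, 246.9984893798828), 10.56364631652832)
11843 ((455.31390380859375, 86.74807739257812), (227.76535034179688, 247.0894317626953), 10.501585006713867) 0.10808527337163087[ WARN:0@0.585] global loadsave.cpp:1063 imwrite_ Unsupported depth image for selected encoder is fallbacked to CV_8U.
```

View pics/c_top.png

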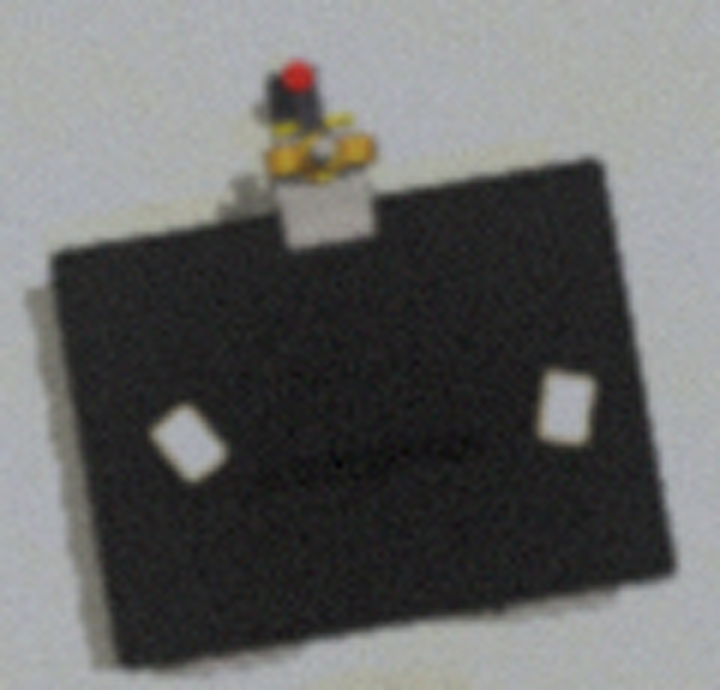

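View pics/c_side.png

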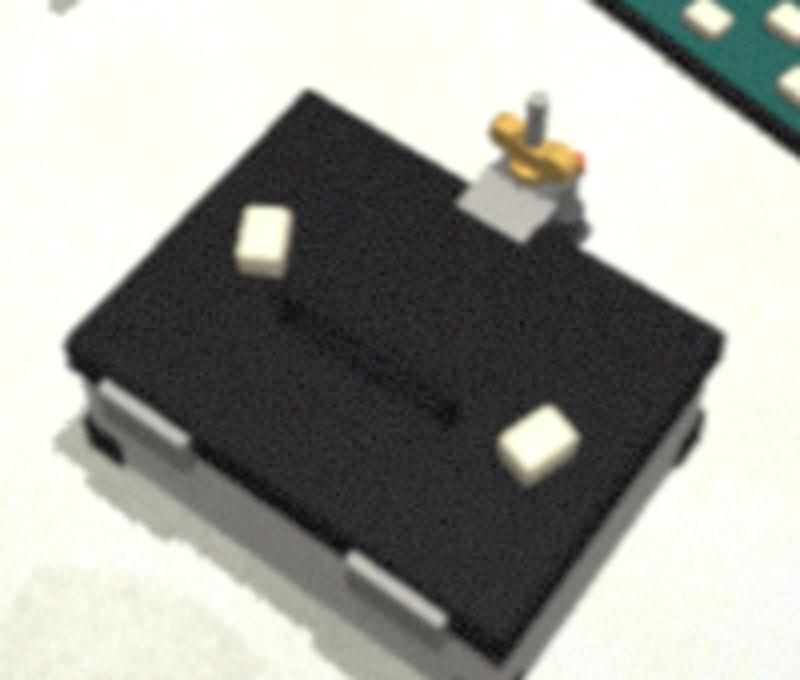

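Run:
```python
from h import *
for nm,box,tol in(('top0',(200,140,370,280),.012),('side0',(160,180,360,340),.008)):
    c,T=load(nm)
    u,v=np.meshgrid(np.arange(box[0],box[2]),np.arange(box[1],box[3])); P=cloud(c,T,u,v)
    dark=c['frame'][v.ravel(),u.ravel()].max(1)<60
    m=(np.abs(P[:,2]-.108)<tol)&dark
    M=np.zeros(u.shape,np.uint8);M.ravel()[m]=1
    M=cv2.morphologyEx(M,cv2.MORPH_OPEN,np.ones((5,5)))
    m=M.ravel()>0
    r=cv2.minAreaRect(P[m][:,:2].astype(np.float32)*1000);print(nm,r)
    a=np.deg2rad(r[2]);ex=np.array([np.cos(a),np.sin(a)])
    cc=np.array(r[0]);print('bolt',cc+112*ex)
    # yellow/gold & red
    f=c['frame'].astype(int)[v.ravel(),u.ravel()]
    red=(f[:,0]>100)&(f[:,1]<70)&(f[:,2]<70)
    print('red',red.sum(),np.median(P[red],0) if red.any() else '', P[red][:,2].max() if red.any() else '')
    gold=(f[:,0]>110)&(f[:,1]>60)&(f[:,2]<70)&(f[:,0]>f[:,1])
    print('gold',gold.sum(),np.median(P[gold],0))
```

```text
top0 ((439.30718994140625, 85.72200012207031), (186.56822204589844, 246.5963592529297), 10.700986862182617)
bolt [549.35946497 106.51855659]
red 10 [0.59145887 0.11397473 0.07130593] 0.07519018465729177
gold 0 [nan nan nan]
side0 ((440.12188720703125, 82.3001480102539), (184.93508911132812, 243.65191650390625), 10.3782958984375)
bolt [550.28954283 102.47656133]
red 0  
gold 74 [0.54969569 0.0998211  0.13641032]
  return _methods._mean(a, axis=axis, dtype=dtype,
  ret = um.true_divide(
```

```bash
python3 -m jog '{"delta_pos":[[0.45,0.8,0.12],[0.45,0.8,0.12],[0.45,0.8,0.12],[0.45,0.8,0.12],[0.45,0.8,0.12],[0.45,0.8,0.12],[0.45,0.8,0.12],[0.45,0.8,0.12],[0.45,0.8,0.12],[0.45,0.8,0.12]],"turn":[[0,0,0.8],[0,0,0.8],[0,0,0.8],[0,0,0.8],[0,0,0.8],[0,0,0.8],[0,0,0.8],[0,0,0.8],[0,0,0.8],[0,0,0.8]],"hand":[1,1,1,1,1,1,1,1,1,1]}'
```

```text
time: 1.15
ee_pos: [0.4242, -0.1109, 0.2915]
tcp_rot: [180.0, 0.0, 85.5]
wrist_force: [0.6, -0.8, -0.9]
opening: 0.0855
```

```bash
python3 -m jog '{"delta_pos":[[0.36,0.61,-0.23],[0.36,0.61,-0.23],[0.36,0.61,-0.23],[0.36,0.61,-0.23],[0.36,0.61,-0.23],[0.36,0.61,-0.23],[0.36,0.61,-0.23],[0,0,0],[0,0,0],[0,0,0]],"turn":[[0,0,0.25],[0,0,0.25],[0,0,0.25],[0,0,0.25],[0,0,0.25],[0,0,0.25],[0,0,0.25],[0,0,0],[0,0,0],[0,0,0]],"hand":[1,1,1,1,1,1,1,1,1,1]}'
python3 - <<'E'
from h import *
o,c=grab('wrist','w1'); print(o['q'],o['ee_pos'],o['tcp_rot'],o['wrist_force'])
grab('side','s1')
cc,T=load('w1')
crop('s1',240,140,340,230,8,'s1c')
E
```

```text
time: 2.15
ee_pos: [0.5496, 0.1001, 0.2112]
tcp_rot: [180.0, 0.0, 99.1]
wrist_force: [-0.6, -0.8, -0.3]
opening: 0.0852
[ 1.03296662e+01  5.77284018e+00  8.69632741e+00  9.29142843e+01
 -1.02081712e-02  9.11818375e+01] [0.54956356 0.10011499 0.2111825 ] [1.79990589e+02 1.00161854e-02 9.91478271e+01] [-0.62760873 -0.78207945 -0.33859425][ WARN:0@1.972] global loadsave.cpp:1063 imwrite_ Unsupported depth image for selected encoder is fallbacked to CV_8U.
```

View pics/w1.png

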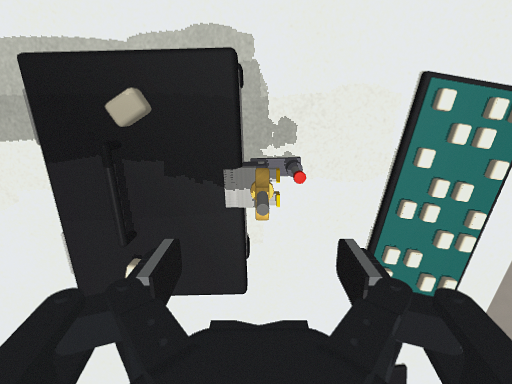

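View pics/s1.png

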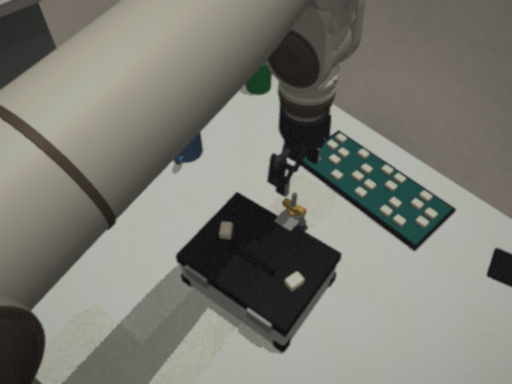

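Run:
```python
from h import *
crop('w1',215,145,315,230,8,'w1c',1.0)
crop('s1',250,180,330,240,10,'s1c',1.3)
```

```text
[ WARN:0@0.368] global loadsave.cpp:1063 imwrite_ Unsupported depth image for selected encoder is fallbacked to CV_8U.
```

View pics/w1c.png

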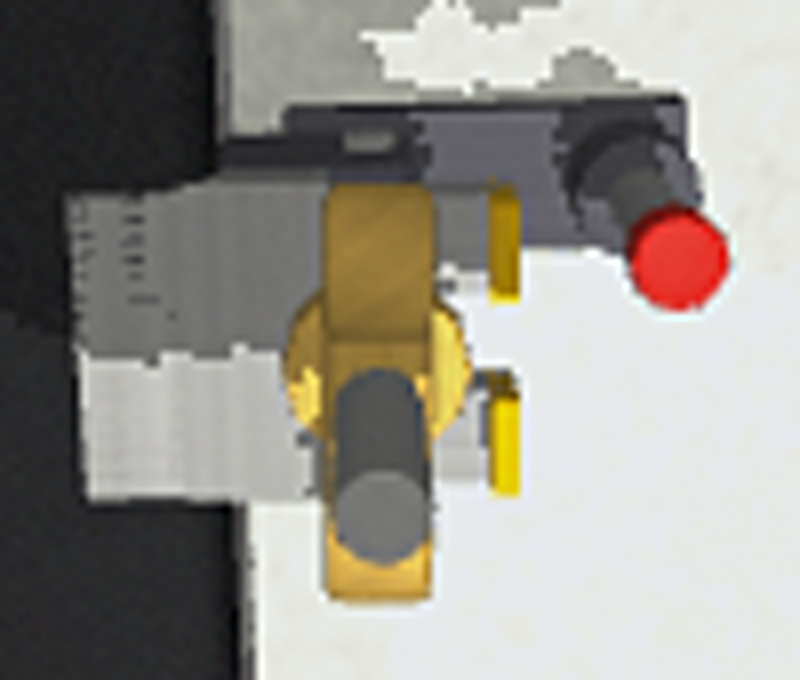

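View pics/s1c.png

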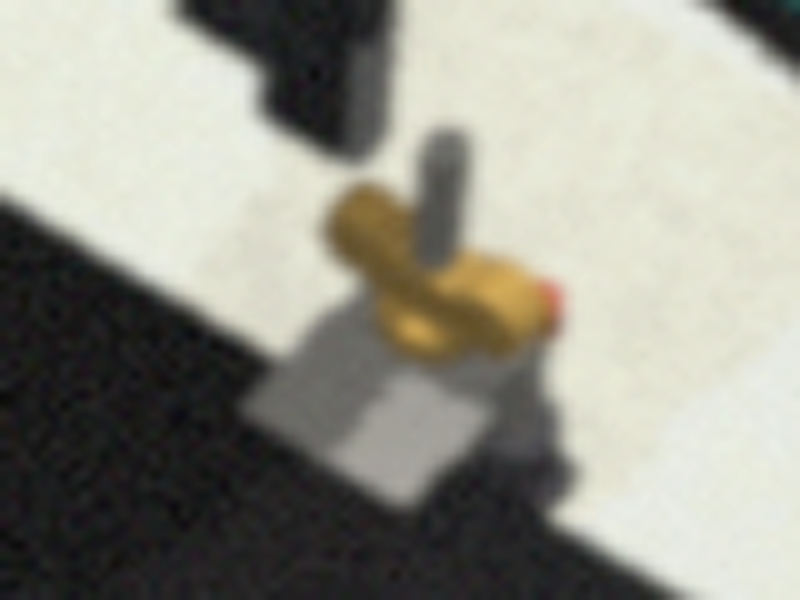

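Run:
```python
from h import *
c,T=load('w1')
def at(cx,cy): return 215+cx/8, 145+cy/8
print('tip onz',onz(c,T,*[[k] for k in at(381,517)],.168))
for n,p in dict(tip=(381,517),bladeT=(380,260),bladeT2=(350,580),pad=(679,257),lug=(200,420),lip1=(505,200),lid=(50,400)).items():
    u,v=[int(round(k)) for k in at(*p)]
    P=cloud(c,T,*np.meshgrid([u-1,u,u+1],[v-1,v,v+1])); print(n,np.median(P,0).round(4))
# blade edges at top height
h=.138
for p in((323,590),(433,590),(323,210),(433,210),(325,330),(430,330)):
    print(p,onz(c,T,*[[k] for k in at(*p)],h).round(4))
u,v=int(at(679,257)[0]),int(at(679,257)[1])
P=cloud(c,T,*np.meshgrid(range(u-3,u+4),range(v-3,v+4)));print('pad z',np.percentile(P[:,2],[10,50,90]).round(4))
```

```text
tip onz [[0.55180806 0.1052569  0.168     ]]
tip [0.5522 0.1049 0.1681]
bladeT [0.5489 0.1221 0.1378]
bladeT2 [0.5523 0.0857 0.1368]
pad [0.5931 0.1139 0.0727]
lug [0.5326 0.0918 0.108 ]
lip1 [0.5637 0.1259 0.1137]
lid [0.5141 0.0919 0.1082]
(323, 590) [[0.5492 0.0848 0.138 ]]
(433, 590) [[0.5611 0.0867 0.138 ]]
(323, 210) [[0.5426 0.1268 0.138 ]]
(433, 210) [[0.5539 0.1286 0.138 ]]
(325, 330) [[0.5448 0.114  0.138 ]]
(430, 330) [[0.5558 0.1158 0.138 ]]
pad z [0.0717 0.0726 0.0735]
```

```bash
python3 -m jog '{"delta_pos":[[0.01,0.02,0],[0.01,0.02,0],[0.01,0.02,0],[0.01,0.02,0],[0,0,0],[0,0,0],[0,0,0],[0,0,0],[0,0,0],[0,0,0]],"turn":[[0,0,-1],[0,0,-1],[0,0,-1],[0,0,-1],[0,0,-1],[0,0,-1],[0,0,-1],[0,0,-1],[0,0,-1],[0,0,0]],"hand":[1,1,1,1,1,1,1,1,1,1]}'
python3 - <<'E'
from h import *
o,c=grab('wrist','w2'); print(o['q'],o['ee_pos'],o['tcp_rot'],o['wrist_force'])
crop('w2',190,130,330,235,5.5,'w2c',1.0)
E
```

```text
time: 3.25
ee_pos: [0.5517, 0.1039, 0.2115]
tcp_rot: [180.0, -0.1, 27.0]
wrist_force: [0.7, -0.9, -0.3]
opening: 0.0855
[ 1.06668142e+01  6.11505952e+00  9.10229345e+00  9.29262375e+01
 -2.02053739e-03  1.63669276e+02] [0.55172268 0.10390792 0.21149727] [ 1.79980910e+02 -5.79673755e-02  2.69975465e+01] [ 0.66986148 -0.85616029 -0.27902556][ WARN:0@1.248] global loadsave.cpp:1063 imwrite_ Unsupported depth image for selected encoder is fallbacked to CV_8U.
```

View pics/w2c.png

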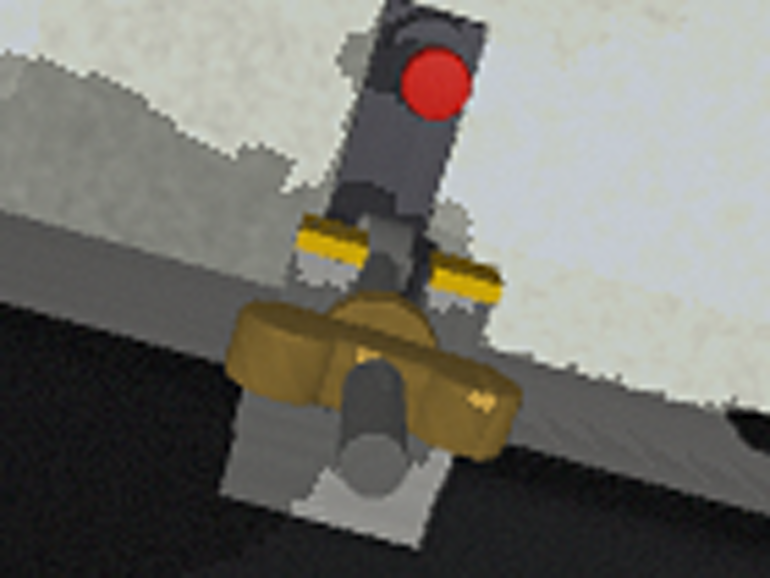

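Run:
```python
from h import *
c,T=load('w2')
def at(cx,cy): return 190+cx/5.5, 130+cy/5.5
w2=onz(c,T,*[[k] for k in at(373,464)],.168)[0]; print('tip2',w2)
c1,T1=load('w1')
w1=onz(c1,T1,[215+381/8],[145+517/8],.168)[0]; print('tip1',w1)
# mount xy error e (tool): w = true + R e
R1,R2=T1@np.linalg.inv(c1['mount']),T@np.linalg.inv(c['mount'])
A=np.vstack([np.hstack([np.eye(2),R1[:2,:2]]),np.hstack([np.eye(2),R2[:2,:2]])])
s=np.linalg.solve(A,np.r_[w1[:2],w2[:2]]); print('true tip',s[:2],'mount err mm',s[2:]*1e3)
for n,p in dict(pad=(437,84),tip=(373,464),lid=(150,450)).items():
    u,v=[int(round(k)) for k in at(*p)]
    P=cloud(c,T,*np.meshgrid(range(u-2,u+3),range(v-2,v+3))); print(n,np.median(P,0).round(4),P[:,2].std())
# gold height map
for nm in('w1','w2'):
    cc,TT=load(nm)
    u,v=np.meshgrid(range(190,330),range(130,235)); P=cloud(cc,TT,u,v); f=cc['frame'][v.ravel(),u.ravel()].astype(int)
    g=(f[:,0]>90)&(f[:,0]>f[:,2]*2)&(f[:,1]>f[:,0]*.55)&(P[:,2]>.125)
    # cluster top
    h,e=np.histogram(P[g][:,2],np.arange(.125,.147,.001)); print(nm,dict(zip((e[:-1]*1e3).round().astype(int).tolist(),h.tolist())))
    t=g&(P[:,2]>.135)
    q=P[t]; print('top mean',np.median(q,0), q[:,2].mean()); r=cv2.minAreaRect(q[:,:2].astype(np.float32)*1000);print(r)
```

```text
tip2 [0.55165128 0.10505739 0.168     ]
tip1 [0.55180806 0.1052569  0.168     ]
true tip [0.55159274 0.10526474] mount err mm [-0.04196955  0.21132839]
pad [0.593  0.1133 0.0726] 0.0006742086648114124
tip [0.5519 0.105  0.1683] 0.0005119790982527312
lid [0.5143 0.1317 0.1085] 0.0005784949456163447
w1 {125: 0, 126: 0, 127: 0, 128: 1, 129: 3, 130: 5, 131: 5, 132: 11, 133: 33, 134: 64, 135: 41, 136: 54, 137: 103, 138: 69, 139: 16, 140: 0, 141: 0, 142: 0, 143: 0, 144: 0, 145: 0}
top mean [0.55012398 0.11858599 0.13752683] 0.13816502307433712
((547.28662109375, 129.1743927001953), (11.05400562286377, 91.12760925292969), 9.788379669189453)
w2 {125: 0, 126: 0, 127: 0, 128: 0, 129: 0, 130: 2, 131: 2, 132: 11, 133: 24, 134: 98, 135: 73, 136: 67, 137: 137, 138: 100, 139: 19, 140: 0, 141: 0, 142: 0, 143: 0, 144: 0, 145: 0}
top mean [0.55244982 0.11162775 0.13748384] 0.13947973723302443
((583.4778442382812, 110.36520385742188), (75.56587982177734, 44.22900390625), 8.705533027648926)
```

```bash
python3 -m jog '{"delta_pos":[[0,0.02,-0.18],[0,0,-0.18],[0,0,-0.18],[0,0,-0.18],[0,0,-0.18],[0,0,-0.18],[0,0,-0.18],[0,0,-0.18],[0,0,-0.1],[0,0,0]],"turn":[[0,0,1],[0,0,1],[0,0,1],[0,0,1],[0,0,1],[0,0,1],[0,0,1],[0,0,1],[0,0,1],[0,0,0]],"hand":[1,1,1,1,1,1,1,1,1,1]}'
python3 - <<'E'
from h import *
o,c=grab('wrist','w3'); print(o['q'],o['ee_pos'],o['tcp_rot'],o['wrist_force'])
E
```

```text
time: 4.3
ee_pos: [0.5514, 0.1053, 0.1333]
tcp_rot: [-180.0, 0.0, 99.5]
wrist_force: [-1.0, 0.1, -0.8]
opening: 0.0857
[ 1.08085268e+01  5.72363162e+00  4.48622036e-02  8.43673284e+01
 -3.23293602e-03  9.13182981e+01] [0.55142108 0.10525788 0.13329278] [-1.79953989e+02  4.29263390e-03  9.94902318e+01] [-1.01999967  0.09119995 -0.78262567]
```

View pics/w3.png

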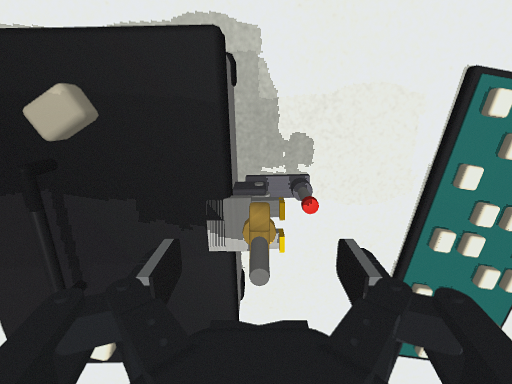

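```bash
python3 -m jog '{"delta_pos":[[0.004,0,-0.08],[0,0,-0.08],[0,0,-0.09],[0,0,0],[0,0,0],[0,0,0],[0,0,0],[0,0,0],[0,0,0],[0,0,0]],"turn":[[0,0,0],[0,0,0],[0,0,0],[0,0,0],[0,0,0],[0,0,0],[0,0,0],[0,0,0],[0,0,0],[0,0,0]],"hand":[0.4,0.2,0,-0.2,-0.4,-0.5,-0.5,-0.5,-0.5,-0.5]}' 25
python3 - <<'E'
from h import *
o,c=grab('wrist','w4'); print(o['ee_pos'],o['tcp_rot'],o['wrist_force'],o['torque'],o['opening'])
crop('w4',160,150,360,300,4,'w4c',1.0)
E
```

```text
time: 5.35
ee_pos: [0.552, 0.1057, 0.1214]
tcp_rot: [180.0, 0.0, 99.2]
wrist_force: [0.1, 0.0, -0.1]
opening: 0.0213
[0.5520208  0.10567613 0.12135184] [1.79993471e+02 1.50385730e-03 9.91855471e+01] [ 0.09127298  0.00786131 -0.09570492] [0.03550619 0.02473388 0.00329931] 0.02126745662157955[ WARN:0@1.832] global loadsave.cpp:1063 imwrite_ Unsupported depth image for selected encoder is fallbacked to CV_8U.
```

View pics/w4c.png

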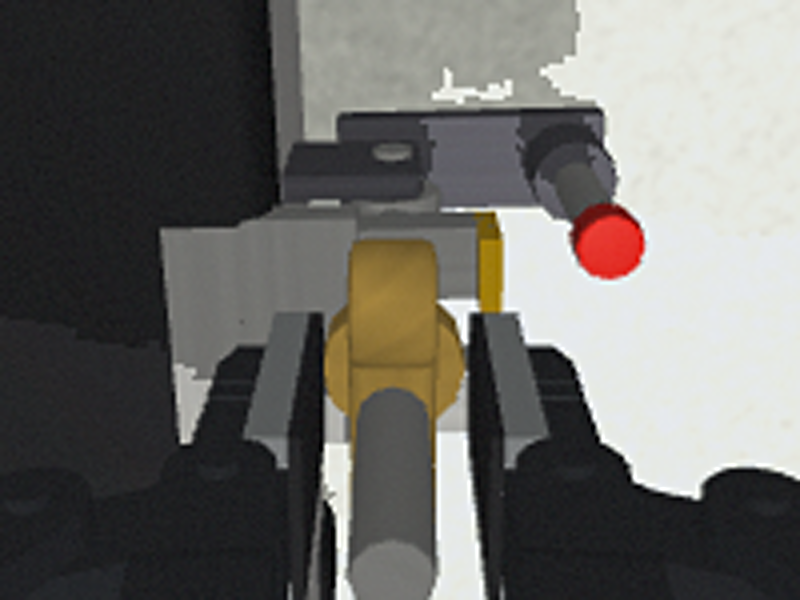

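```bash
python3 -m jog '{"delta_pos":[[0,0,0],[0,0,0],[0,0,0],[0,0,0],[0,0,0],[0,0,0],[0,0,0],[0,0,0],[0,0,0],[0,0,0]],"turn":[[0,0,0],[0,0,0],[0,0,0],[0,0,0],[0,0,0],[0,0,0],[0,0,0],[0,0,0],[0,0,0],[0,0,0]],"hand":[-0.6,-0.7,-0.8,-0.9,-1,-1,-1,-1,-1,-1]}' 30
python3 - <<'E'
from h import *
o=bot.get_obs(); print(o['ee_pos'],o['tcp_rot'],o['wrist_force'],o['torque'],o['opening'])
E
```

```text
time: 6.4
ee_pos: [0.552, 0.1057, 0.1214]
tcp_rot: [180.0, -0.0, 99.2]
wrist_force: [-1.2, -0.3, 1.6]
opening: 0.0112
[0.55198356 0.10568016 0.12136583] [ 1.79995369e+02 -5.68318826e-04  9.91873703e+01] [-1.1987524  -0.29985855  1.63821858] [-0.07765372  0.32765622  0.00911865] 0.011195692423259289
```

```bash
python3 -m jog '{"delta_pos":[[0,0,0.003],[0,0,0.003],[0,0,0.003],[0,0,0.003],[0,0,0.003],[0,0,0.003],[0,0,0.003],[0,0,0.003],[0,0,0.003],[0,0,0]],"turn":[[0,0,0.6],[0,0,0.6],[0,0,0.6],[0,0,0.6],[0,0,0.6],[0,0,0.6],[0,0,0.6],[0,0,0.6],[0,0,0.6],[0,0,0]],"hand":[-1,-1,-1,-1,-1,-1,-1,-1,-1,-1]}'
python3 - <<'E'
from h import *
o=bot.get_obs(); print(o['ee_pos'],o['tcp_rot'],o['wrist_force'],o['torque'],o['opening'])
E
```

```text
time: 7.4
ee_pos: [0.5517, 0.1055, 0.1226]
tcp_rot: [-180.0, -0.0, 142.5]
wrist_force: [-3.1, -1.1, 2.2]
opening: 0.0112
[0.55166405 0.10553463 0.12255412] [-1.79961296e+02 -1.91156748e-02  1.42454465e+02] [-3.11236489 -1.08495247  2.2147741 ] [-0.22466831  0.62684939  0.07919664] 0.011209265717195414
```

```bash
python3 -m jog '{"delta_pos":[[-0.008,-0.002,0.003],[0,0,0.003],[0,0,0.003],[0,0,0.003],[0,0,0.003],[0,0,0.003],[0,0,0.003],[0,0,0.003],[0,0,0.003],[0,0,0]],"turn":[[0,0,0.6],[0,0,0.6],[0,0,0.6],[0,0,0.6],[0,0,0.6],[0,0,0.6],[0,0,0.6],[0,0,0.6],[0,0,0.6],[0,0,0]],"hand":[-1,-1,-1,-1,-1,-1,-1,-1,-1,-1]}'
python3 - <<'E'
from h import *
o=bot.get_obs(); print(o['ee_pos'],o['tcp_rot'],o['wrist_force'],o['torque'],o['opening'],o['q'][5])
E
```

```text
time: 8.4
ee_pos: [0.5515, 0.1051, 0.1238]
tcp_rot: [-180.0, -0.0, -174.5]
wrist_force: [-1.7, -3.9, 1.7]
opening: 0.0112
[0.55147634 0.10514471 0.1238186 ] [-1.79952436e+02 -2.39699997e-02 -1.74491813e+02] [-1.66500813 -3.94247665  1.65744166] [-0.73318532  0.47287519  0.08549656] 0.011173584016803958 5.309214038351474
```

```bash
python3 -m jog '{"delta_pos":[[-0.003,-0.008,0.0035],[0,-0.002,0.0035],[0,0,0.0035],[0,0,0.0035],[0,0,0.0035],[0,0,0.0035],[0,0,0.0035],[0,0,0.0035],[0,0,0.0035],[0,0,0]],"turn":[[0,0,0.75],[0,0,0.75],[0,0,0.75],[0,0,0.75],[0,0,0.75],[0,0,0.75],[0,0,0.75],[0,0,0.75],[0,0,0.75],[0,0,0]],"hand":[-1,-1,-1,-1,-1,-1,-1,-1,-1,-1]}'
python3 - <<'E'
from h import *
o=bot.get_obs(); print(o['ee_pos'],o['tcp_rot'],o['wrist_force'],o['torque'],o['opening'],o['q'][5])
E
```

```text
time: 9.4
ee_pos: [0.5517, 0.1046, 0.1254]
tcp_rot: [-180.0, -0.0, -120.6]
wrist_force: [1.8, -3.5, -0.3]
opening: 0.0113
[0.55172257 0.10462993 0.12536436] [-1.79952826e+02 -3.48297379e-02 -1.20552754e+02] [ 1.80166965 -3.4692166  -0.33365239] [-0.94567535 -0.14348901  0.1139253 ] 0.011293502000368624 -48.6799985206293
```

```bash
python3 -m jog '{"delta_pos":[[0.002,-0.004,0.004],[0,0,0.004],[0,0,0.004],[0,0,0.004],[0,0,0.004],[0,0,0.004],[0,0,0.004],[0,0,0.004],[0,0,0.004],[0,0,0]],"turn":[[0,0,0.9],[0,0,0.9],[0,0,0.9],[0,0,0.9],[0,0,0.9],[0,0,0.9],[0,0,0.9],[0,0,0.9],[0,0,0.9],[0,0,0]],"hand":[-1,-1,-1,-1,-1,-1,-1,-1,-1,-1]}'
python3 - <<'E'
from h import *
o,c=grab('wrist','w5'); print(o['ee_pos'],o['tcp_rot'],o['wrist_force'],o['torque'],o['opening'],o['q'][5])
grab('side','s5');crop('s5',250,180,330,240,10,'s5c',1.3)
E
```

```text
time: 10.4
ee_pos: [0.552, 0.1045, 0.1272]
tcp_rot: [-180.0, -0.1, -55.8]
wrist_force: [2.6, -5.6, -0.0]
opening: 0.0111
[0.55195145 0.10451251 0.12719971] [-1.79991391e+02 -5.90552291e-02 -5.58122939e+01] [ 2.59428286 -5.58535432 -0.04838662] [-1.04794716 -0.46225033  0.08940895] 0.011116889329907717 -113.43990473793559[ WARN:0@3.799] global loadsave.cpp:1063 imwrite_ Unsupported depth image for selected encoder is fallbacked to CV_8U.
```

View pics/w5.png

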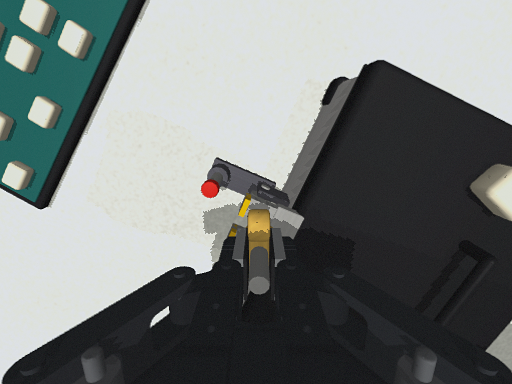

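View pics/s5c.png

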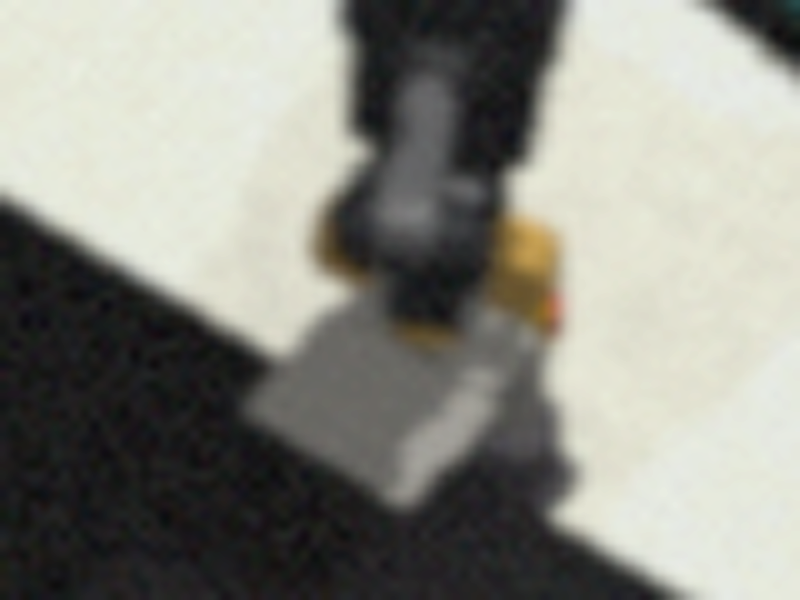

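```bash
python3 -m jog '{"delta_pos":[[0,0,0],[0,0,0],[0,0,0],[0,0,0],[0,0,0],[0,0,0.3],[0,0,0.4],[0,0,0.4],[0,0,0.4],[0,0,0]],"turn":[[0,0,0],[0,0,0],[0,0,0],[0,0,0],[0,0,0],[0,0,0],[0,0,0],[0,0,-0.5],[0,0,-1],[0,0,-1]],"hand":[-0.6,-0.3,0,0.3,0.6,0.8,0.8,0.8,0.8,0.8]}'
python3 - <<'E'
from h import *
o,c=grab('wrist','w6'); print(o['ee_pos'],o['tcp_rot'],o['wrist_force'],o['torque'],o['opening'],o['q'][5])
crop('w6',190,130,330,235,5.5,'w6c',1.0)
E
```

```text
time: 11.5
ee_pos: [0.5525, 0.1051, 0.2067]
tcp_rot: [-179.7, -0.0, -76.0]
wrist_force: [-0.3, -0.4, -0.3]
opening: 0.0766
[0.55254544 0.10510285 0.20673865] [-1.79699340e+02 -1.42897798e-02 -7.59512944e+01] [-0.31674845 -0.41485016 -0.29324173] [-0.03692192 -0.00641016  0.01942973] 0.07659756420842695 -93.28032650333722[ WARN:0@1.462] global loadsave.cpp:1063 imwrite_ Unsupported depth image for selected encoder is fallbacked to CV_8U.
```

View pics/w6.png

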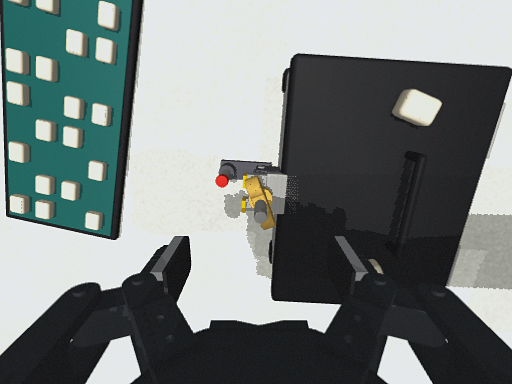

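View pics/w6c.png

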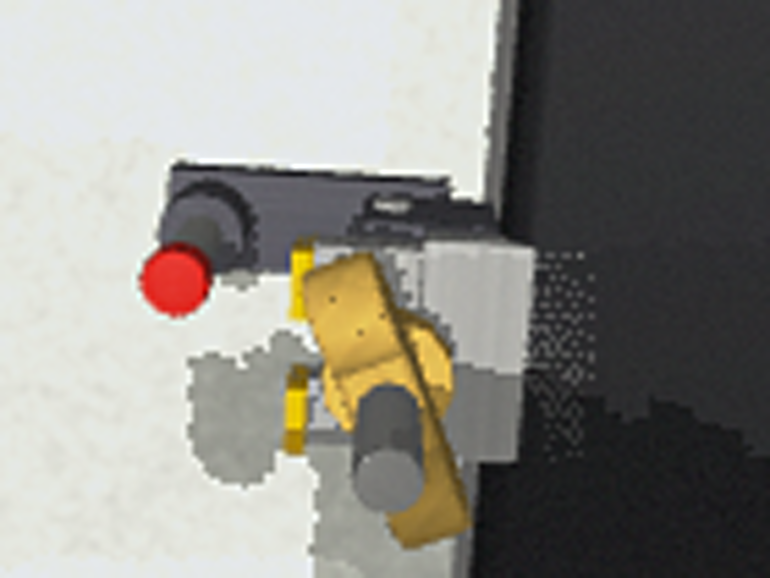

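Run:
```python
from h import *
c,T=load('w6')
for n,p in dict(wing1=(340,315),wing2=(437,515),tip=(388,480),pad=(177,280),lid=(640,300),lipA=(300,280)).items():
    u,v=[int(round(k)) for k in (190+p[0]/5.5,130+p[1]/5.5)]
    P=cloud(c,T,*np.meshgrid(range(u-1,u+2),range(v-1,v+2))); print(n,np.median(P,0).round(4),P[:,2].std().round(5))
for nm in('w1','w2','w6'):
    cc,TT=load(nm)
    u,v=np.meshgrid(range(215,300),range(140,225)); P=cloud(cc,TT,u,v); f=cc['frame'][v.ravel(),u.ravel()].astype(int)
    d=np.hypot(P[:,0]-.5518,P[:,1]-.105)
    g=(f[:,0]>90)&(f[:,0]>f[:,2]*2)&(P[:,2]>.125)&(d<.026)
    h,e=np.histogram(P[g][:,2],np.arange(.128,.150,.0005)); print(nm,dict(zip((e[:-1]*1e3).round(1).tolist(),h.tolist())))
```

```text
wing1 [0.5618 0.0914 0.1435] 0.00044
wing2 [0.5403 0.1193 0.1437] 0.00057
tip [0.551  0.1051 0.1684] 0.00051
pad [0.5921 0.1129 0.0727] 0.00066
lid [0.5114 0.0871 0.1088] 0.00086
lipA [0.5684 0.0894 0.1383] 0.01184
w1 {128.0: 0, 128.5: 1, 129.0: 0, 129.5: 3, 130.0: 1, 130.5: 4, 131.0: 2, 131.5: 3, 132.0: 5, 132.5: 6, 133.0: 13, 133.5: 20, 134.0: 24, 134.5: 40, 135.0: 20, 135.5: 21, 136.0: 26, 136.5: 28, 137.0: 45, 137.5: 58, 138.0: 43, 138.5: 26, 139.0: 15, 139.5: 1, 140.0: 0, 140.5: 0, 141.0: 0, 141.5: 0, 142.0: 0, 142.5: 0, 143.0: 0, 143.5: 0, 144.0: 0, 144.5: 0, 145.0: 0, 145.5: 0, 146.0: 0, 146.5: 0, 147.0: 0, 147.5: 0, 148.0: 0, 148.5: 0, 149.0: 0}
w2 {128.0: 0, 128.5: 0, 129.0: 0, 129.5: 0, 130.0: 2, 130.5: 0, 131.0: 1, 131.5: 1, 132.0: 4, 132.5: 7, 133.0: 10, 133.5: 14, 134.0: 42, 134.5: 56, 135.0: 33, 135.5: 40, 136.0: 29, 136.5: 38, 137.0: 61, 137.5: 76, 138.0: 60, 138.5: 40, 139.0: 13, 139.5: 6, 140.0: 0, 140.5: 0, 141.0: 0, 141.5: 0, 142.0: 0, 142.5: 0, 143.0: 0, 143.5: 0, 144.0: 0, 144.5: 0, 145.0: 0, 145.5: 0, 146.0: 0, 146.5: 0, 147.0: 0, 147.5: 0, 148.0: 0, 148.5: 0, 149.0: 0}
w6 {128.0: 1, 128.5: 2, 129.0: 0, 129.5: 2, 130.0: 1, 130.5: 1, 131.0: 1, 131.5: 0, 132.0: 0, 132.5: 0, 133.0: 0, 133.5: 0, 134.0: 0, 134.5: 0, 135.0: 1, 135.5: 1, 136.0: 1, 136.5: 5, 137.0: 7, 137.5: 6, 138.0: 10, 138.5: 10, 139.0: 19, 139.5: 21, 140.0: 36, 140.5: 43, 141.0: 27, 141.5: 22, 142.0: 30, 142.5: 31, 143.0: 63, 143.5: 52, 144.0: 63, 144.5: 31, 145.0: 7, 145.5: 1, 146.0: 0, 146.5: 0, 147.0: 0, 147.5: 0, 148.0: 0, 148.5: 0, 149.0: 0}
```

```bash
python3 -m jog '{"delta_pos":[[-0.06,-0.01,0],[-0.06,-0.01,0],[-0.06,-0.01,0],[-0.06,-0.01,0],[-0.06,-0.01,0],[-0.06,-0.01,0],[-0.06,-0.01,0],[-0.06,-0.01,0],[-0.06,-0.01,0],[0,0,0]],"turn":[[0,0,-1],[0,0,-1],[0,0,-1],[0,0,-1],[0,0,-1],[0,0,-1],[0,0,-1],[0,0,-1],[0,0,-1],[0,0,-1]],"hand":[0,-1,-1,-1,-1,-1,-1,-1,-1,-1]}' 60
```

```text
time: 12.55
ee_pos: [0.5242, 0.1004, 0.2031]
tcp_rot: [180.0, 0.0, -155.8]
wrist_force: [-0.3, -0.6, 0.4]
opening: 0.0002
```

```bash
python3 -m jog '{"delta_pos":[[0,0,-0.3],[0,0,-0.3],[0,0,-0.2],[0,0,-0.1],[0,0,0],[0,0,0],[0,0,0],[0,0,0],[0,0,0],[0,0,0]],"turn":[[0,0,-0.9],[0,0,-0.9],[0,0,0],[0,0,0],[0,0,0],[0,0,0],[0,0,0],[0,0,0],[0,0,0],[0,0,0]],"hand":[-1,-1,-1,-1,-1,-1,-1,-1,-1,-1]}'
python3 - <<'E'
from h import *
o,c=grab('wrist','w7'); print(o['ee_pos'],o['tcp_rot'],o['wrist_force'],o['torque'],o['opening'],o['q'])
grab('side','s7');crop('s7',230,130,350,250,6,'s7c',1.3)
E
```

```text
time: 13.55
ee_pos: [0.5246, 0.1004, 0.1575]
tcp_rot: [-180.0, 0.0, -170.0]
wrist_force: [-0.0, -0.2, -0.1]
opening: -0.0001
[0.52458376 0.1004033  0.15751345] [-1.79999897e+02  1.10247714e-02 -1.69995435e+02] [-0.00233617 -0.15968802 -0.05341056] [-0.00061042  0.03374417 -0.00448422] -8.493452672900614e-05 [ 1.08352926e+01  1.91181816e+00 -1.30319194e+00  8.67739678e+01
 -2.62798347e-04  8.30727555e-01][ WARN:0@2.306] global loadsave.cpp:1063 imwrite_ Unsupported depth image for selected encoder is fallbacked to CV_8U.
```

View pics/w7.png

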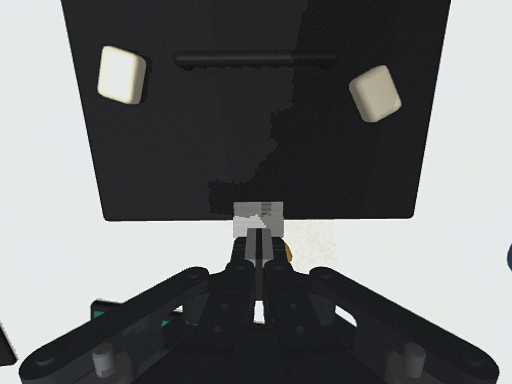

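View pics/s7c.png

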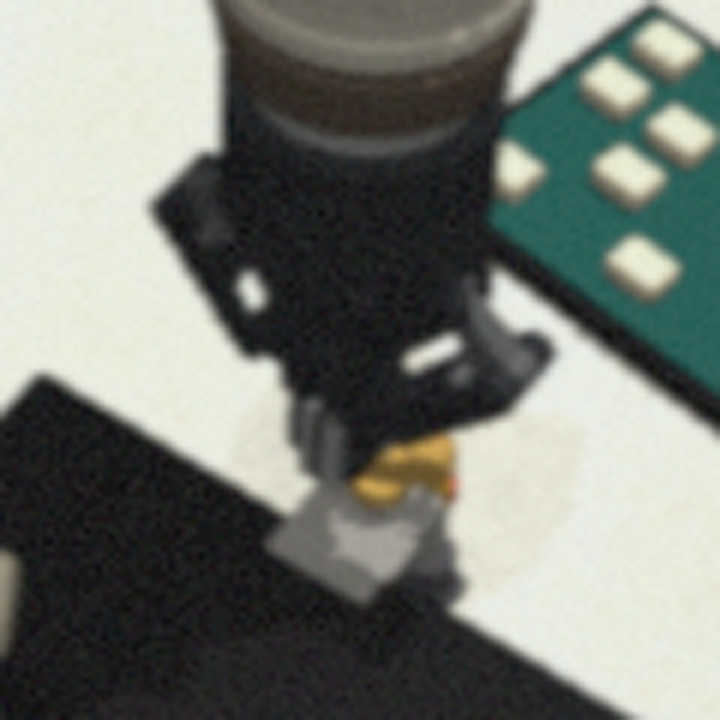

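```bash
python3 -m jog '{"delta_pos":[[0.069,0.013,-0.085],[0.069,0.013,-0.085],[0.04,0.007,0],[0.04,0.007,0],[0.04,0.007,0],[0.04,0.007,0.005],[0.05,0.009,0.01],[0.05,0.009,0.01],[0.05,0.009,0.01],[0,0,0]],"turn":[[0,0,0],[0,0,0],[0,0,0],[0,0,0],[0,0,0],[0,0,0],[0,0,0],[0,0,0],[0,0,0],[0,0,0]],"hand":[-1,-1,-1,-1,-1,-1,-1,-1,-1,-1]}'
python3 - <<'E'
from h import *
o,c=grab('wrist','w8'); print(o['ee_pos'],o['tcp_rot'],o['wrist_force'],o['torque'],o['opening'])
grab('side','s8');crop('s8',230,130,350,250,6,'s8c',1.3)
E
```

```text
time: 14.65
ee_pos: [0.5473, 0.1045, 0.1507]
tcp_rot: [180.0, 0.0, -170.0]
wrist_force: [-0.2, -0.3, -0.2]
opening: 0.0002
[0.547337   0.10449967 0.15070849] [ 1.79998931e+02  2.21473747e-02 -1.70014276e+02] [-0.17749966 -0.32655959 -0.21168354] [0.00990404 0.10861996 0.01846697] 0.00021712419525714562[ WARN:0@2.880] global loadsave.cpp:1063 imwrite_ Unsupported depth image for selected encoder is fallbacked to CV_8U.
```

View pics/s8c.png

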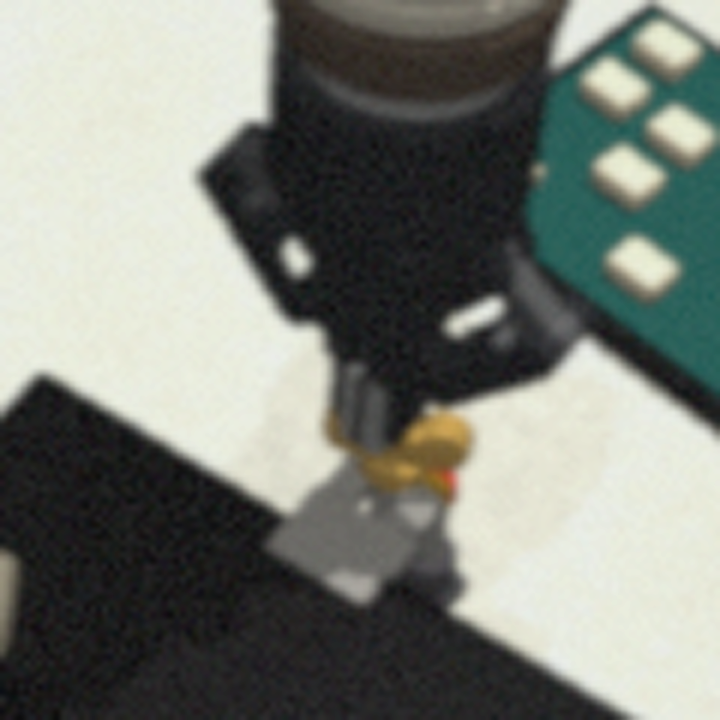

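```bash
python3 -m jog '{"delta_pos":[[0.083,0.015,0.008],[0.083,0.015,0.008],[0.083,0.015,0.008],[0.083,0.015,0.008],[0.083,0.015,0.008],[0.083,0.015,0.008],[0.09,0.017,-0.027],[0.09,0.017,-0.027],[0.09,0.017,-0.027],[0.07,0.013,-0.02]],"turn":[[0,0,0],[0,0,0],[0,0,0],[0,0,0],[0,0,0],[0,0,0],[0,0,0],[0,0,0],[0,0,0],[0,0,0]],"hand":[-1,-1,-1,-1,-1,-1,-1,-1,-1,-1]}'
python3 - <<'E'
from h import *
o,c=grab('wrist','w9'); print(o['ee_pos'],o['tcp_rot'],o['wrist_force'],o['torque'],o['opening'])
grab('side','s9');crop('s9',230,130,350,250,6,'s9c',1.3)
E
```

```text
time: 15.75
ee_pos: [0.5892, 0.1122, 0.1477]
tcp_rot: [-180.0, -0.0, -170.0]
wrist_force: [-1.9, -0.8, -0.8]
opening: -0.0001
[0.58916702 0.11218392 0.14768918] [-1.79998587e+02 -1.45650629e-02 -1.70012756e+02] [-1.85678892 -0.77975622 -0.78106873] [-0.04424052  0.27818784  0.07539771] -0.00010357885685297173[ WARN:0@2.496] global loadsave.cpp:1063 imwrite_ Unsupported depth image for selected encoder is fallbacked to CV_8U.
```

View pics/s9c.png

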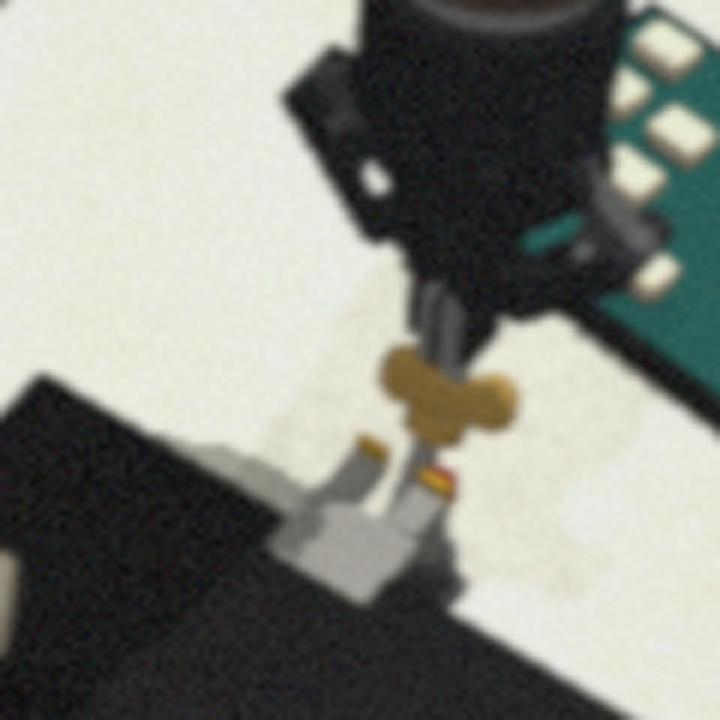

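View pics/w9.png

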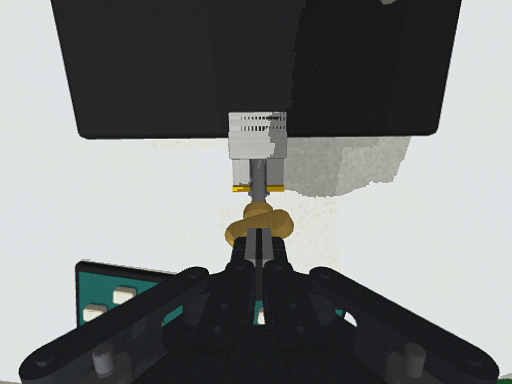

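```bash
python3 -m jog '{"delta_pos":[[0.058,0.011,-0.034],[0.058,0.011,-0.034],[0.058,0.011,-0.034],[0.058,0.011,-0.034],[0.058,0.011,-0.034],[0.058,0.011,-0.034],[0.03,0.006,-0.024],[0.03,0.006,-0.024],[0.03,0.006,-0.024],[0,0,0]],"turn":[[0,0,0],[0,0,0],[0,0,0],[0,0,0],[0,0,0],[0,0,0],[0,0,0],[0,0,0],[0,0,0],[0,0,0]],"hand":[-1,-1,-1,-1,-1,-1,-1,-1,-1,-1]}'
python3 - <<'E'
from h import *
o=bot.get_obs(); print(o['ee_pos'],o['wrist_force'],o['torque'])
grab('side','s10');crop('s10',230,130,350,250,6,'s10c',1.3)
p=np.array(o['ee_pos']); b=np.array([.5515,.105]); ex=np.array([.983,.182]); x=(p[:2]-b)@ex+.011; z=p[2]-.05
r=np.hypot(x,z); th=np.arctan2(x,z)+np.arcsin(.005/r); print('theta',np.degrees(th),'rho',r, 'out',x-.011)
E
```

```text
time: 16.85
ee_pos: [0.6109, 0.1164, 0.1339]
tcp_rot: [-180.0, -0.0, -170.0]
wrist_force: [-1.1, -0.3, 0.7]
opening: 0.0002
[0.61086249 0.11635554 0.1339149 ] [-1.11121691 -0.27561662  0.65420076] [ 0.00841862 -0.03805798 -0.02255266]
theta 43.001813960628965 rho 0.11019316078330822 out 0.060420039359235525[ WARN:0@1.841] global loadsave.cpp:1063 imwrite_ Unsupported depth image for selected encoder is fallbacked to CV_8U.
```

View pics/s10c.png

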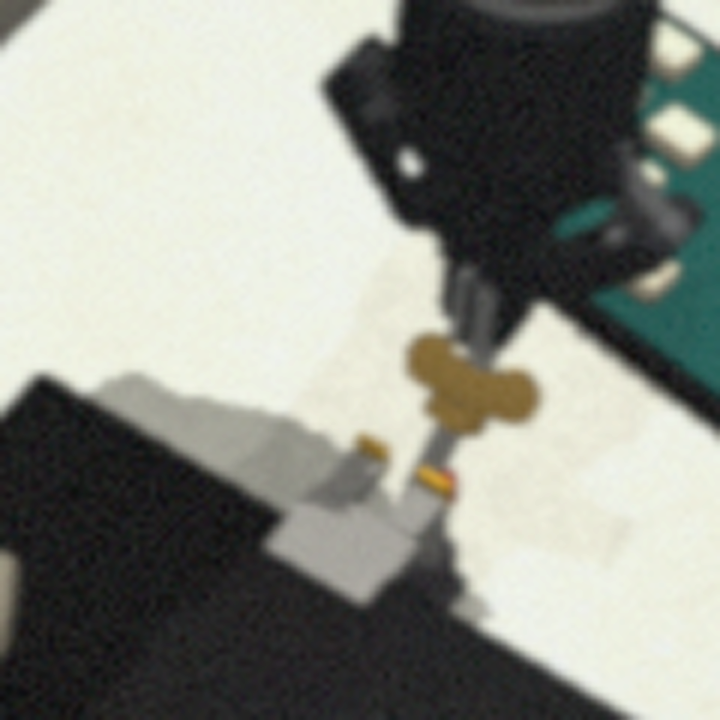

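```bash
python3 -m jog '{"delta_pos":[[0.014,0.003,-0.014],[0.014,0.003,-0.014],[0.014,0.003,-0.014],[0.014,0.003,-0.014],[0.014,0.003,-0.014],[0.014,0.003,-0.014],[0.014,0.003,-0.014],[0.014,0.003,-0.014],[0.014,0.003,-0.014],[0,0,0]],"turn":[[0,0,0],[0,0,0],[0,0,0],[0,0,0],[0,0,0],[0,0,0],[0,0,0],[0,0,0],[0,0,0],[0,0,0]],"hand":[-1,-1,-1,-1,-1,-1,-1,-1,-1,-1]}'
cat >> h.py <<'E'
def st():
    o=bot.get_obs()
    p=np.array(o['ee_pos']); b=np.array([.5515,.105]); ex=np.array([.983,.182]); x=(p[:2]-b)@ex+.011; z=p[2]-.05
    r=np.hypot(x,z); th=np.arctan2(x,z)+np.arcsin(.005/r)
    f=np.array(o['wrist_force']); fo=f[:2]@ex; fn=-fo*np.cos(th)+f[2]*np.sin(th)
    print('p',p.round(4),'f',f.round(2),'theta %.2f rho %.4f out %.4f Fn %.2f'%(np.degrees(th),r,x-.011,fn))
E
python3 -c "from h import *; st()"
```

```text
time: 17.9
ee_pos: [0.6171, 0.1177, 0.1277]
tcp_rot: [180.0, -0.0, -170.0]
wrist_force: [0.2, -0.1, 0.8]
opening: 0.0002
p [0.6171 0.1177 0.1277] f [ 0.16 -0.12  0.82] theta 47.65 rho 0.1099 out 0.0668 Fn 0.52
```

```bash
python3 -m jog '{"delta_pos":[[0.01,0.002,-0.012],[0.01,0.002,-0.012],[0.01,0.002,-0.012],[0.01,0.002,-0.012],[0.01,0.002,-0.012],[0.01,0.002,-0.012],[0,0,0],[0,0,0],[0,0,0],[0,0,0]],"turn":[[0,0,0],[0,0,0],[0,0,0],[0,0,0],[0,0,0],[0,0,0],[0,0,0],[0,0,0],[0,0,0],[0,0,0]],"hand":[-1,-1,-1,-1,-1,-1,-1,-1,-1,-1]}'
python3 -c "from h import *; st()"
```

```text
time: 18.9
ee_pos: [0.62, 0.1183, 0.1242]
tcp_rot: [180.0, -0.0, -170.0]
wrist_force: [0.2, -0.3, -0.6]
opening: 0.0001
p [0.62   0.1183 0.1242] f [ 0.17 -0.32 -0.59] theta 50.04 rho 0.1096 out 0.0697 Fn -0.52
```

```bash
python3 -m jog '{"delta_pos":[[0.01,0.002,-0.012],[0.01,0.002,-0.012],[0.01,0.002,-0.012],[0.01,0.002,-0.012],[0,0,0],[0,0,0],[0,0,0],[0,0,0],[0,0,0],[0,0,0]],"turn":[[0,0,0],[0,0,0],[0,0,0],[0,0,0],[0,0,0],[0,0,0],[0,0,0],[0,0,0],[0,0,0],[0,0,0]],"hand":[-1,-1,-1,-1,-1,-1,-1,-1,-1,-1]}'
python3 - <<'E'
from h import *
st()
o,c=grab('wrist','w11'); grab('side','s11');crop('s11',230,130,350,250,6,'s11c',1.3)
for i in range(4): camera('side'); st()
E
```

```text
time: 19.9
ee_pos: [0.622, 0.1187, 0.1218]
tcp_rot: [-180.0, -0.0, -170.0]
wrist_force: [0.3, 1.0, 0.7]
opening: 0.0002
p [0.622  0.1187 0.1218] f [0.31 1.   0.68] theta 51.67 rho 0.1096 out 0.0718 Fn 0.23
p [0.622  0.1187 0.1218] f [ 0.56 -0.22  0.29] theta 51.67 rho 0.1096 out 0.0718 Fn -0.09
p [0.622  0.1187 0.1219] f [ 0.21  0.2  -0.42] theta 51.66 rho 0.1097 out 0.0718 Fn -0.48
p [0.622  0.1187 0.1219] f [ 0.2   0.19 -0.22] theta 51.66 rho 0.1097 out 0.0718 Fn -0.31
p [0.622  0.1187 0.1219] f [-0.52  0.18  0.49] theta 51.66 rho 0.1097 out 0.0718 Fn 0.68[ WARN:0@2.586] global loadsave.cpp:1063 imwrite_ Unsupported depth image for selected encoder is fallbacked to CV_8U.
```

View pics/s11c.png

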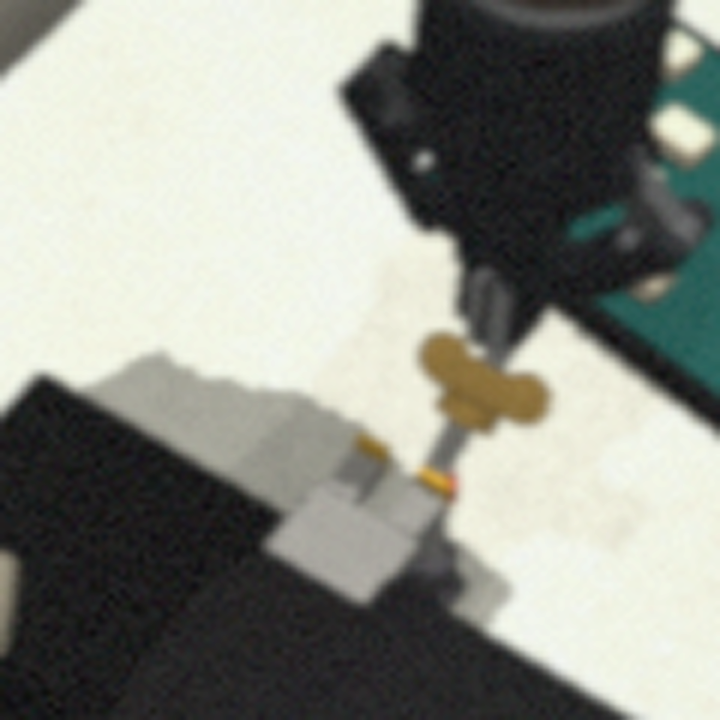

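View pics/w11.png

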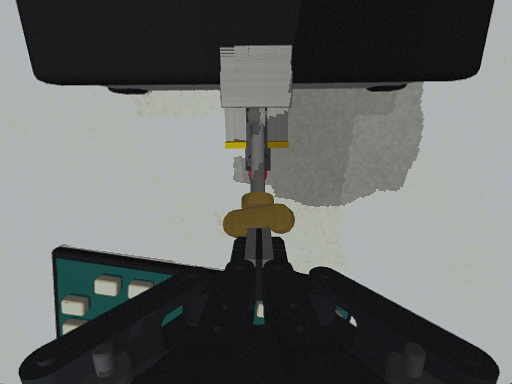

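Run:
```python
from h import *
c,T=load('w11')
b=np.array([.5515,.105]); ex=np.array([.983,.182]);ey=np.array([-.182,.983])
for v in range(120,235,8):
    P=cloud(c,T,np.arange(255,261),np.full(6,v)); m=np.median(P,0); x=(m[:2]-b)@ex;y=(m[:2]-b)@ey
    z=m[2]-.05; r=np.hypot(x,z); print(v,'out %.4f y %.4f z %.4f r %.4f th %.2f'%(x,y,z,r,np.degrees(np.arctan2(x,z)+np.arcsin(.005/r))),c['frame'][v,257])
crop('w11',200,110,320,260,5,'w11c',1.2)
```

```text
120 out 0.0035 y 0.0010 z 0.0097 r 0.0103 th 49.13 [82 81 80]
128 out 0.0091 y 0.0009 z 0.0136 r 0.0164 th 51.42 [78 75 74]
136 out 0.0145 y 0.0009 z 0.0183 r 0.0233 th 50.68 [107 107 105]
144 out 0.0197 y 0.0009 z 0.0227 r 0.0301 th 50.53 [105 105 103]
152 out 0.0248 y 0.0008 z 0.0269 r 0.0366 th 50.60 [107 108 106]
160 out 0.0299 y 0.0008 z 0.0305 r 0.0427 th 51.10 [109 108 106]
168 out 0.0347 y 0.0007 z 0.0348 r 0.0492 th 50.77 [111 111 109]
176 out 0.0393 y 0.0007 z 0.0390 r 0.0554 th 50.39 [78 78 76]
184 out 0.0441 y 0.0007 z 0.0425 r 0.0613 th 50.75 [77 77 75]
192 out 0.0467 y 0.0007 z 0.0525 r 0.0702 th 45.74 [100  81  35]
200 out 0.0511 y 0.0006 z 0.0553 r 0.0753 th 46.55 [102  83  38]
208 out 0.0564 y 0.0006 z 0.0550 r 0.0788 th 49.34 [93 75 37]
216 out 0.0607 y 0.0006 z 0.0585 r 0.0843 th 49.44 [95 79 40]
224 out 0.0647 y 0.0006 z 0.0617 r 0.0894 th 49.61 [97 79 35]
232 out 0.0609 y 0.0006 z 0.0813 r 0.1015 th 39.65 [18 14 14][ WARN:0@0.378] global loadsave.cpp:1063 imwrite_ Unsupported depth image for selected encoder is fallbacked to CV_8U.
```

View pics/w11c.png

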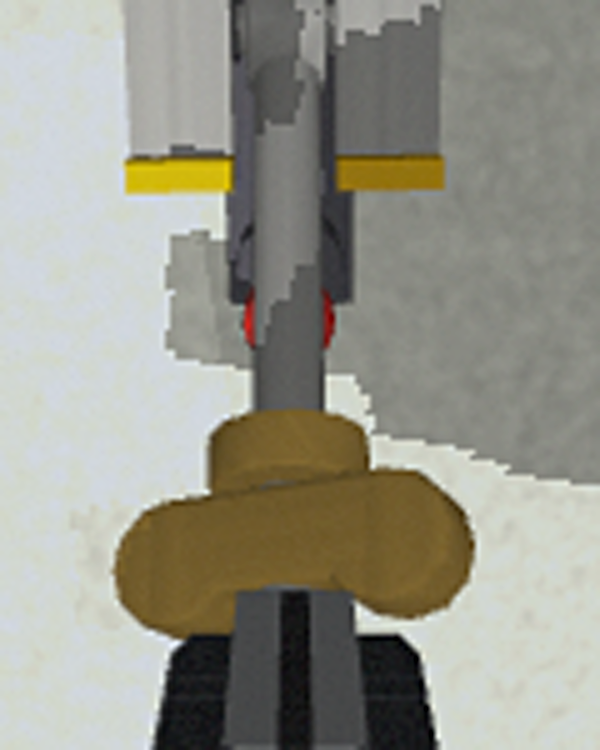

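```bash
python3 -m jog '{"delta_pos":[[0.006,0.001,-0.008],[0.006,0.001,-0.008],[0.006,0.001,-0.008],[0.006,0.001,-0.008],[0.006,0.001,-0.008],[0.006,0.001,-0.008],[0,0,0],[0,0,0],[0,0,0],[0,0,0]],"turn":[[0,0,0],[0,0,0],[0,0,0],[0,0,0],[0,0,0],[0,0,0],[0,0,0],[0,0,0],[0,0,0],[0,0,0]],"hand":[-1,-1,-1,-1,-1,-1,-1,-1,-1,-1]}'
python3 - <<'E'
from h import *
st()
for i in range(3): camera('side'); st()
E
```

```text
time: 21.2
ee_pos: [0.6239, 0.119, 0.1195]
tcp_rot: [180.0, 0.0, -170.0]
wrist_force: [0.6, 0.7, 2.4]
opening: 0.0
p [0.6239 0.119  0.1195] f [0.58 0.68 2.36] theta 53.25 rho 0.1095 out 0.0737 Fn 1.48
p [0.6239 0.119  0.1195] f [0.53 0.62 0.99] theta 53.25 rho 0.1095 out 0.0737 Fn 0.41
p [0.6239 0.119  0.1195] f [-0.12  0.53  1.94] theta 53.24 rho 0.1095 out 0.0737 Fn 1.57
p [0.6238 0.119  0.1195] f [-0.31  0.35  1.35] theta 53.24 rho 0.1095 out 0.0737 Fn 1.22
```

```bash
python3 -m jog '{"delta_pos":[[0.006,0.001,-0.008],[0.006,0.001,-0.008],[0.006,0.001,-0.008],[0.006,0.001,-0.008],[0,0,0],[0,0,0],[0,0,0],[0,0,0],[0,0,0],[0,0,0]],"turn":[[0,0,0],[0,0,0],[0,0,0],[0,0,0],[0,0,0],[0,0,0],[0,0,0],[0,0,0],[0,0,0],[0,0,0]],"hand":[-1,-1,-1,-1,-1,-1,-1,-1,-1,-1]}'
python3 - <<'E'
from h import *
st()
for i in range(3): camera('side'); st()
E
```

```text
time: 22.35
ee_pos: [0.6251, 0.1192, 0.1179]
tcp_rot: [180.0, 0.0, -170.0]
wrist_force: [0.4, -0.9, 3.5]
opening: -0.0001
p [0.6251 0.1192 0.1179] f [ 0.41 -0.91  3.48] theta 54.30 rho 0.1095 out 0.0749 Fn 2.69
p [0.6251 0.1192 0.1179] f [-0.37  0.67  3.09] theta 54.30 rho 0.1095 out 0.0749 Fn 2.65
p [0.6251 0.1192 0.1179] f [0.05 0.01 2.56] theta 54.28 rho 0.1095 out 0.0749 Fn 2.05
p [0.6251 0.1192 0.1179] f [-0.19  0.59  2.59] theta 54.29 rho 0.1095 out 0.0749 Fn 2.14
```

```bash
python3 -m jog '{"delta_pos":[[0.006,0.001,-0.008],[0.006,0.001,-0.008],[0.006,0.001,-0.008],[0.006,0.001,-0.008],[0.006,0.001,-0.008],[0.006,0.001,-0.008],[0,0,0],[0,0,0],[0,0,0],[0,0,0]],"turn":[[0,0,0],[0,0,0],[0,0,0],[0,0,0],[0,0,0],[0,0,0],[0,0,0],[0,0,0],[0,0,0],[0,0,0]],"hand":[-1,-1,-1,-1,-1,-1,-1,-1,-1,-1]}'
python3 - <<'E'
from h import *
st()
for i in range(3): camera('side'); st()
E
```

```text
time: 23.5
ee_pos: [0.6269, 0.1195, 0.1156]
tcp_rot: [180.0, 0.0, -170.0]
wrist_force: [-0.8, -0.1, 6.2]
opening: 0.0003
p [0.6269 0.1195 0.1156] f [-0.79 -0.15  6.19] theta 55.84 rho 0.1096 out 0.0768 Fn 5.57
p [0.6269 0.1195 0.1156] f [-0.54  0.09  4.87] theta 55.84 rho 0.1095 out 0.0767 Fn 4.31
p [0.6269 0.1195 0.1156] f [-0.36  0.85  4.97] theta 55.84 rho 0.1095 out 0.0767 Fn 4.22
p [0.6269 0.1195 0.1156] f [-1.04  0.66  5.34] theta 55.84 rho 0.1096 out 0.0767 Fn 4.93
```

```bash
python3 -m jog '{"delta_pos":[[0.006,0.001,-0.008],[0.006,0.001,-0.008],[0.006,0.001,-0.008],[0.006,0.001,-0.008],[0.006,0.001,-0.008],[0.006,0.001,-0.008],[0.006,0.001,-0.008],[0,0,0],[0,0,0],[0,0,0]],"turn":[[0,0,0],[0,0,0],[0,0,0],[0,0,0],[0,0,0],[0,0,0],[0,0,0],[0,0,0],[0,0,0],[0,0,0]],"hand":[-1,-1,-1,-1,-1,-1,-1,-1,-1,-1]}'
python3 - <<'E'
from h import *
st()
for i in range(3): camera('side'); st()
o,c=grab('wrist','w12')
T=TW(c,o['ee_pos'],o['tcp_rot'])
b=np.array([.5515,.105]); ex=np.array([.983,.182])
for v in range(120,200,8):
    P=cloud(c,T,np.arange(255,261),np.full(6,v)); m=np.median(P,0); x=(m[:2]-b)@ex
    z=m[2]-.05; r=np.hypot(x,z); print(v,'r %.4f th %.2f'%(r,np.degrees(np.arctan2(x,z)+np.arcsin(.005/r))),c['frame'][v,257])
E
```

```text
time: 24.65
ee_pos: [0.6288, 0.1198, 0.113]
tcp_rot: [180.0, 0.0, -170.0]
wrist_force: [-2.2, -0.6, 6.6]
opening: 0.0003
p [0.6288 0.1198 0.113 ] f [-2.18 -0.59  6.56] theta 57.52 rho 0.1096 out 0.0787 Fn 6.75
p [0.6288 0.1199 0.113 ] f [-2.34  0.21  6.42] theta 57.52 rho 0.1097 out 0.0787 Fn 6.63
p [0.6288 0.1199 0.113 ] f [-2.44 -0.09  6.63] theta 57.52 rho 0.1096 out 0.0787 Fn 6.89
p [0.6288 0.1198 0.113 ] f [-2.58 -0.1   6.99] theta 57.52 rho 0.1096 out 0.0787 Fn 7.27
120 r 0.0159 th 57.67 [75 75 72]
128 r 0.0219 th 57.94 [105 105 102]
136 r 0.0287 th 55.59 [108 106 105]
144 r 0.0345 th 56.34 [107 108 106]
152 r 0.0406 th 55.82 [108 108 106]
160 r 0.0460 th 56.74 [106 108 104]
168 r 0.0519 th 56.41 [74 75 73]
176 r 0.0575 th 56.54 [76 76 73]
184 r 0.0629 th 56.76 [75 77 73]
192 r 0.0709 th 51.61 [100  81  39]
```

```bash
python3 -m jog '{"delta_pos":[[-0.006,-0.001,0.008],[-0.006,-0.001,0.008],[-0.006,-0.001,0.008],[-0.006,-0.001,0.008],[-0.006,-0.001,0.008],[-0.006,-0.001,0.008],[-0.006,-0.001,0.008],[-0.006,-0.001,0.008],[-0.006,-0.001,0.008],[-0.006,-0.001,0.008]],"turn":[[0,0,0],[0,0,0],[0,0,0],[0,0,0],[0,0,0],[0,0,0],[0,0,0],[0,0,0],[0,0,0],[0,0,0]],"hand":[-1,-1,-1,-1,-1,-1,-1,-1,-1,-1]}'
python3 -c "from h import *; st()"
python3 -m jog '{"delta_pos":[[-0.012,-0.002,0.016],[-0.012,-0.002,0.016],[-0.012,-0.002,0.016],[-0.012,-0.002,0.016],[-0.012,-0.002,0.016],[-0.02,-0.004,0.06],[-0.02,-0.004,0.1],[-0.02,-0.004,0.2],[0,0,0.3],[0,0,0.3]],"turn":[[0,0,0],[0,0,0],[0,0,0],[0,0,0],[0,0,0],[0,0,0],[0,0,0],[0,0,0],[0,0,0],[0,0,0]],"hand":[-1,-1,-1,-1,-1,-1,-1,-1,-1,-1]}'
python3 - <<'E'
from h import *
st(); o,c=grab('wrist','w13'); grab('side','s13');crop('s13',150,100,350,250,4,'s13c',1.3)
T=TW(c,o['ee_pos'],o['tcp_rot'])
E
```

```text
time: 25.85
ee_pos: [0.6258, 0.1193, 0.1164]
tcp_rot: [-180.0, -0.0, -170.0]
wrist_force: [-0.1, -0.8, 2.0]
opening: -0.0003
p [0.6258 0.1193 0.1164] f [-0.07 -0.77  1.97] theta 55.14 rho 0.1092 out 0.0756 Fn 1.74
time: 26.85
ee_pos: [0.62, 0.1182, 0.1705]
tcp_rot: [-180.0, 0.0, -170.0]
wrist_force: [0.2, 0.1, -0.1]
opening: 0.0001
p [0.62   0.1182 0.1705] f [ 0.16  0.11 -0.1 ] theta 35.81 rho 0.1450 out 0.0697 Fn -0.20[ WARN:0@1.806] global loadsave.cpp:1063 imwrite_ Unsupported depth image for selected encoder is fallbacked to CV_8U.
```

View pics/w13.png

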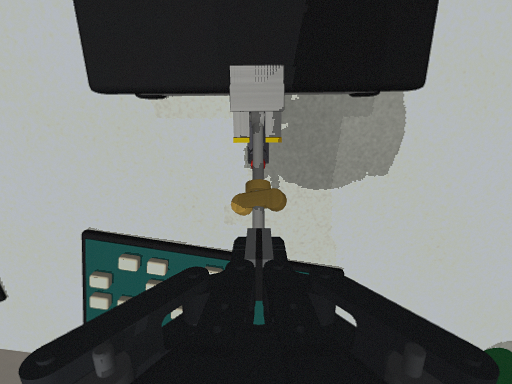

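View pics/s13c.png

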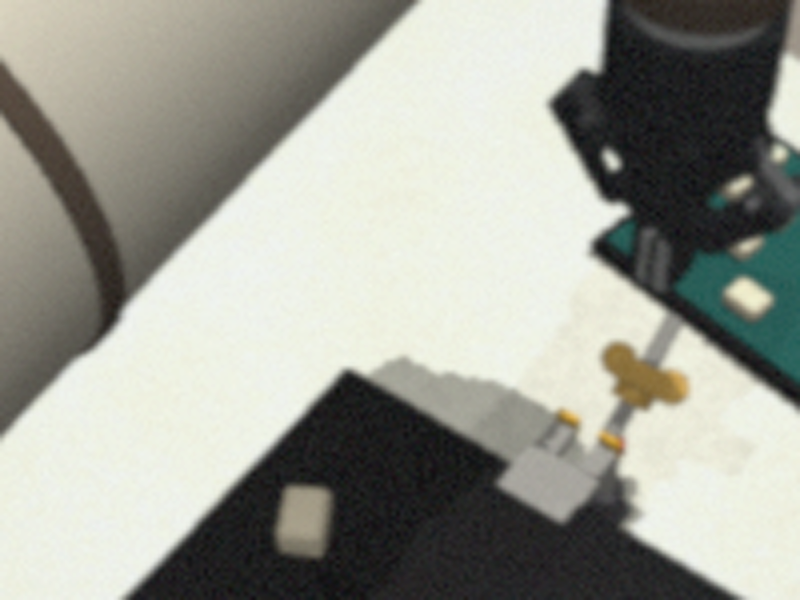

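```bash
python3 -m jog '{"delta_pos":[[0,0,0.6],[-0.2,0,0.6],[-0.4,-0.1,0.5],[-0.4,-0.1,0],[-0.4,-0.1,0],[-0.4,-0.1,0],[-0.4,-0.1,0],[0,0,0],[0,0,0],[0,0,0]],"turn":[[0,0,0],[0,0,0],[0,0,0],[0,0,0],[0,0,0],[0,0,0],[0,0,0],[0,0,0],[0,0,0],[0,0,0]],"hand":[-1,-1,-1,-1,-1,-1,-1,-1,-1,-1]}'
python3 - <<'E'
from h import *
grab('top','t14'); grab('side','s14'); grab('wrist','w14')
crop('t14',120,130,345,265,3.5,'t14c',1.6); crop('s14',250,150,350,230,8,'s14c',1.3)
c,T=load('w13')
b=np.array([.5515,.105]); ex=np.array([.983,.182]); ths=[]
for v in range(115,235,6):
    P=cloud(c,T,np.arange(256,261),np.full(5,v)); m=np.median(P,0); x=(m[:2]-b)@ex
    z=m[2]-.05; r=np.hypot(x,z); print(v,'r %.4f th %.2f'%(r,np.degrees(np.arctan2(x,z)+np.arcsin(.005/r))),c['frame'][v,258])
E
```

```text
time: 27.95
ee_pos: [0.5105, 0.0934, 0.2535]
tcp_rot: [180.0, 0.0, -170.0]
wrist_force: [0.3, 0.2, -0.5]
opening: 0.0001
115 r 0.0101 th 21.49 [89 89 86]
121 r 0.0102 th 51.47 [82 82 81]
127 r 0.0160 th 52.34 [77 76 75]
133 r 0.0214 th 55.04 [112 112 109]
139 r 0.0274 th 54.90 [110 110 107]
145 r 0.0342 th 53.25 [112 113 109]
151 r 0.0403 th 52.79 [112 111 108]
157 r 0.0460 th 53.11 [113 112 109]
163 r 0.0518 th 53.51 [112 112 110]
169 r 0.0573 th 53.36 [81 81 79]
175 r 0.0626 th 53.97 [82 81 79]
181 r 0.0717 th 48.50 [106  86  39]
187 r 0.0768 th 48.95 [111  89  42]
193 r 0.0803 th 51.83 [98 79 38]
199 r 0.0854 th 51.92 [97 79 38]
205 r 0.0902 th 52.74 [105  83  39]
211 r 0.0952 th 53.19 [117 116 114]
217 r 0.0999 th 53.24 [117 117 114]
223 r 0.1049 th 53.40 [117 117 113]
229 r 0.1399 th 26.78 [14 14 15][ WARN:0@2.807] global loadsave.cpp:1063 imwrite_ Unsupported depth image for selected encoder is fallbacked to CV_8U.
```

View pics/t14c.png

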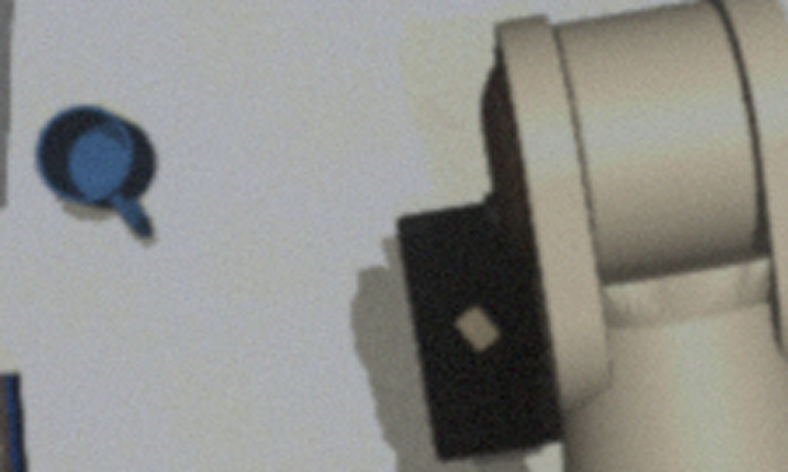

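View pics/s14c.png

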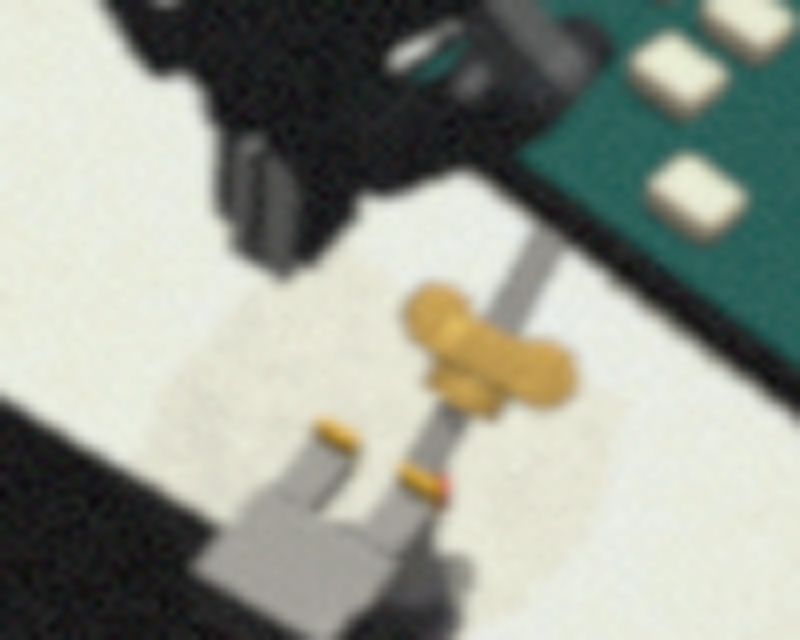

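Run:
```python
from h import *
crop('s14',160,190,350,340,4,'s14t',1.3)
def cen(nm):
    im=cv2.imread(f'pics/{nm}.png'); L=[]
    for (a,b,x,y) in((215,215,238,245),(280,265,310,300)):
        g=im[b:y,a:x].min(2)>90; v,u=np.nonzero(g); L.append((round(u.mean()+a,2),round(v.mean()+b,2),g.sum()))
    return L
print(cen('side0'),cen('s14'))
c0,_=load('side0');c1,_=load('s14')
for (a,b,x,y) in((160,110,205,165),):
    print(np.abs(c0['frame'][b:y,a:x].astype(int)-c1['frame'][b:y,a:x]).mean())
c,T=load('w14')
print(bot.get_obs()['wrist_force'])
```

```text
[(np.float64(225.5), np.float64(228.34), np.int64(151)), (np.float64(294.21), np.float64(279.35), np.int64(190))] [(np.float64(225.46), np.float64(228.2), np.int64(108)), (np.float64(294.24), np.float64(279.43), np.int64(204))]
15.276498316498316
[-0.32068158 -0.480324    0.29695486][ WARN:0@0.388] global loadsave.cpp:1063 imwrite_ Unsupported depth image for selected encoder is fallbacked to CV_8U.
```

View pics/s14t.png

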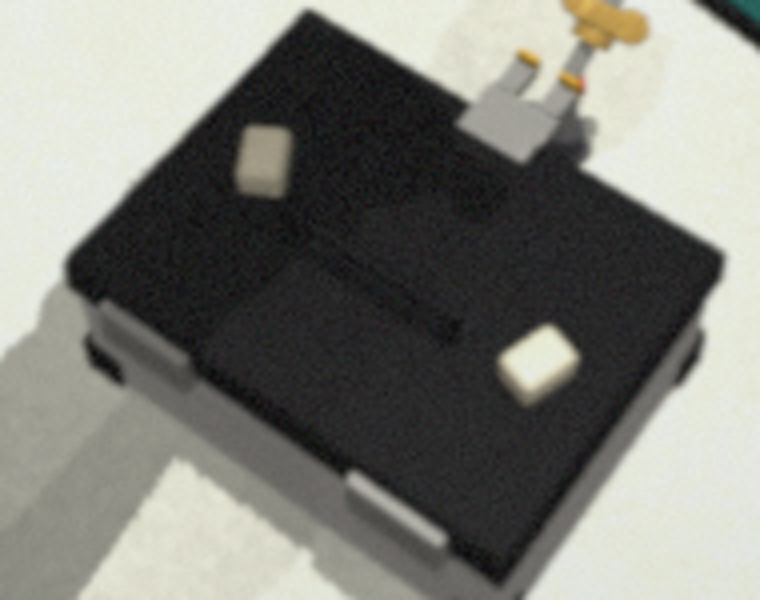

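View pics/w14.png

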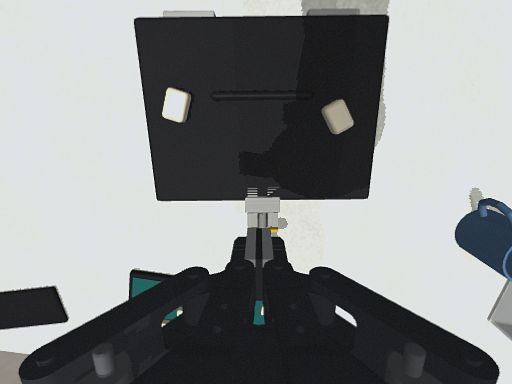

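Both tiles sit where they did, to a fraction of a pixel. The mug is standing (the side-view difference there was brightness from arm shadow or arm occlusion). Nothing touches the robot, so I'm handing in.

```bash
python3 -c "
from h import *
print(ticket.job_done())"
```

```text
the job is handed in; nothing more can be done
None
```

The clamp is undone: the nut is loosened but still on the thread, and the eyebolt lies against its red bumper pad. I handed the job in at about 28 s of the 72 s allowed.

- **Nut:** I gripped the blade at 30 N and turned it 205° anticlockwise, rising with the thread. The blade top went from about 137.6 mm to 143.6 mm, which puts the turn at about 4.5 (it had to be between 3.6 and 5.6). Side force while turning stayed below about 7 N.
- **Bolt:** With the closed fingers I pushed it out of the slot and down slowly. It met the pad at about 51–52°. I pressed to about 6.9 N across the bolt near its tip, about 5 N at the tip after hinge friction. That is an estimated 14–18 N on the pad, against the 30 N limit. After I backed off slowly, the bolt settled at about 53°, just past first contact, so it is still on the pad.
- **Last checks:** Wrist force was near zero with the robot clear of everything. Both tiles were within 0.15 pixel of where they started in the side view. The mug is standing in the last pictures, and the arm never went near it.

**Limits of these checks:**
- The side-view brightness comparison for the mug did not match, 15 grey levels on average. I put that down to the arm and its shadow, and did not measure the mug's position again.
- Angles worked out from the finger position read about 1° higher than those from the camera's depth readings.
- The force readings carry about ±0.7 N of noise.

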